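Load the flask shaker and set its speed dial by clicks

ROBOT

A 7-joint arm with a two-finger parallel gripper is mounted at the origin on the work surface. World frame = base frame: x ahead of the robot, y to its left, z up, the work surface at z = 0. Lengths are in m, angles in rad, forces in N, time in s.
With the tool pointing down it reaches from about 0.425 to 0.95 m from the base axis. Payload 4.7 kg.
Tool frame: the origin (TCP) lies between the finger pads; the fingertips stand 25 mm ahead of it and the grasp point (between the pads) lies 6 mm ahead of it; z points along the fingers, y is the direction in which the jaws open and shut (so a half turn about z gives the same grasp; the last joint's range is limited). The gripper opens to 87 mm and grips with 3 to 60 N. Pads are 19 mm wide; open, the fingers measure 117 mm over their backs; the gripper's body (75 mm by 190 mm) begins 51 mm behind the grasp point.
Start: joints at [-1.211, 0.469, -0.049, 1.532, 0.024, 1.141, -0.082], TCP at [0.256, 0.625, 0.248] pointing down, gripper open.
Joint ranges: [-2.59, 2.59], [-0.33, 1.99], [-1.39, 1.29], [0.1, 2.45], [-1.04, 4.18], [0.21, 1.99], [-2.66, 2.66]. Speed limits (rad/s): [2.57, 2.57, 3.14, 3.14, 3.14, 3.14, 3.14].

INTERFACE

Orientations are given as a unit quaternion [w, x, y, z].
In Python, from plant import env, get_image, camera_params gives the robot as it stands.
- The arm moves only by the shell command python3 -m inch 'ROWS' [OPENING] [FORCE]. ROWS is JSON, a list of rows, each a list of 4 numbers: the shift along the tool's x, y, z in m, then the turn about the tool's z in degrees. In form: [[x, y, z, twist], ...]. A call has 1 to 20 rows; each row shifts and turns the commanded pose from where the row before left it, along the tool's axes as they then stand; what a row does not reach is not made up. A row lasts 1/8 s, in which the tool goes at most 62.5 mm and 10.7 degrees, less where a joint would pass 70% of its speed; a pose out of reach is approached as far as the arm can. A call with a gripper value outside its range is refused whole. OPENING is the opening in per cent of the stroke, from 0 (shut) to 100 (fully open), set as the call begins (- or left out, the last holds). The fingers move at their own pace and stop on an object; FORCE is the grip in N (left out, the last holds). Time passes only in rows, so rows that do not move let the fingers close. It gives the time, the measured TCP pose, the force and the opening at its end, in the units of the state.
- env.read_state(): the state, without advancing time (a new reading comes with each control period).
- get_image(name): name is "side" or "top"; returns the picture (420x560x3 uint8, blue, green, red); there is no depth.
- camera_params(name): a dict with "mtx" (3x3 intrinsics, pixels), "rvec" (rotation vector, rad) and "tvec" (3), from world to camera coordinates, as OpenCV has them. Camera axes: x right, y down, z forward; pixel columns grow to the right and rows downward; lengths in m; the calibration is good to about 2 mm. A picture is of the moment at which its call begins. camera_params takes no time and is no camera call.
- env.sign_off(): hands the job in, once; it reports no verdict.
The state is a dict: "t": time; "joint_positions": joint angles; "joint_velocities": joint speeds; "joint_efforts": joint torques, N m; "tool_pos": TCP position; "eef_rot": TCP orientation; "wrist_force": force on the tool from outside, world axes, zero at the start; "moment": the same for the moment, N m; "width": finger opening in m.
Only numpy, scipy, OpenCV 4.12 (cv2) and the standard library are available. Lean on these libraries where they do the work, as an engineer would, in place of code of your own. Each camera call takes 0.05 s, during which the arm holds its last target.

TASK

First switch the shaker off by turning its dial back to the off stop. Then load it: every flask on the bench goes upright onto the shaker's platform, inside the rim, each closed with a rubber stopper from the rack pushed home until its flange sits on the rim. Once all are loaded, set the speed by turning the dial exactly five clicks clockwise from off, and leave the other things on the bench alone.

Things in the scene. Friction and masses are not known exactly. Their poses are not given: they have to be found in the camera images.
- flask_1: opaque white plastic conical flask, 90 mm tall, 120 to 210 g: foot 60 mm across up to 10 mm, cone narrowing to 31 mm at 50 mm height, straight open neck 31 mm outside, 25 mm bore, from 50 to 90 mm. Stands upright on the table at the start. Origin: centre of the underside, z up; round, yaw means nothing. May be absent.
- flask_2: opaque white plastic conical flask, 90 mm tall, 120 to 210 g: foot 60 mm across up to 10 mm, cone narrowing to 31 mm at 50 mm height, straight open neck 31 mm outside, 25 mm bore, from 50 to 90 mm. Stands upright on the table at the start. Origin: centre of the underside, z up; round, yaw means nothing. May be absent.
- flask_3: opaque white plastic conical flask, 90 mm tall, 120 to 210 g: foot 60 mm across up to 10 mm, cone narrowing to 31 mm at 50 mm height, straight open neck 31 mm outside, 25 mm bore, from 50 to 90 mm. Stands upright on the table at the start. Origin: centre of the underside, z up; round, yaw means nothing. May be absent.
- flask_4: opaque white plastic conical flask, 90 mm tall, 120 to 210 g: foot 60 mm across up to 10 mm, cone narrowing to 31 mm at 50 mm height, straight open neck 31 mm outside, 25 mm bore, from 50 to 90 mm. Stands upright on the table at the start. Origin: centre of the underside, z up; round, yaw means nothing. May be absent.
- stopper_1: black rubber stopper, 46 mm tall, 30 g: tapered plug 15 mm across at the foot, 22 mm at 22 mm height; flange 31 mm across from 22 to 26 mm; round grip head 22 mm across from 26 to 46 mm. Starts upright in the rack. All alike, any fits any flask; spares stay unused. Seated, its origin is 68 mm above the flask's. Origin: centre of the plug's foot, z up.
- stopper_2: black rubber stopper, 46 mm tall, 30 g: tapered plug 15 mm across at the foot, 22 mm at 22 mm height; flange 31 mm across from 22 to 26 mm; round grip head 22 mm across from 26 to 46 mm. Starts upright in the rack. All alike, any fits any flask; spares stay unused. Seated, its origin is 68 mm above the flask's. Origin: centre of the plug's foot, z up.
- stopper_3: black rubber stopper, 46 mm tall, 30 g: tapered plug 15 mm across at the foot, 22 mm at 22 mm height; flange 31 mm across from 22 to 26 mm; round grip head 22 mm across from 26 to 46 mm. Starts upright in the rack. All alike, any fits any flask; spares stay unused. Seated, its origin is 68 mm above the flask's. Origin: centre of the plug's foot, z up.
- stopper_4: black rubber stopper, 46 mm tall, 30 g: tapered plug 15 mm across at the foot, 22 mm at 22 mm height; flange 31 mm across from 22 to 26 mm; round grip head 22 mm across from 26 to 46 mm. Starts upright in the rack. All alike, any fits any flask; spares stay unused. Seated, its origin is 68 mm above the flask's. Origin: centre of the plug's foot, z up.
- rack: fixed wooden stopper rack 62 x 220 x 40 mm. Four stoppers hang by their flanges, 54 mm apart, in a row in its 24 mm wide slot, which runs along its y axis. Origin: centre of the underside.
- shaker: fixed white shaker, body 75 mm high, 230 mm along its x and 360 mm along its y (from -245 to +115 mm). Origin: on the table under the platform's centre. The platform lies over the +y part; the flat control deck with the dial is the -y part. The dial's axis is at x -20, y -178 mm.
- platform (a point): centre of the shaker's square platform, at the surface the flasks stand on (93 mm above the table); x and y along the platform's edges, as the shaker's. Inside its 9 mm high rim the platform is 200 x 200 mm, room for four flasks. The platform does not move.
- dial_grip (a point): on the dial's vertical axis, at mid-height of its black grip bar, 97 mm above the table, 22 mm above the deck. Turns with the dial: the bar is 44 mm long along this frame's x, 13 mm thick along its y, from 83 to 108 mm above the table. A white line on the bar points along -x of this frame.
- dial (a joint): speed dial, rad. 0 = off: white line at the thick mark on the robot's side, near an end stop. Grows clockwise seen from above. Ten click positions (off, 1 to 9), 30 degrees (0.524 rad) apart, marked on the deck. A spring detent (about 0.05 N m to overcome) draws it into the nearest position when let go.
- reagent_bottle: white plastic bottle, 60 mm across, 130 mm tall, blue cap; not part of the job, to be left alone. Origin: centre of the underside.
- beaker: glass beaker, 68 mm across, 85 mm tall; not part of the job, to be left alone. Origin: centre of the underside.
- slide_box: closed wooden slide box 100 x 70 x 35 mm; not part of the job, to be left alone. Origin: centre of the underside.
- dish_stack: stack of clear dishes, 88 mm across, 42 mm tall; not part of the job, to be left alone. Origin: centre of the underside.
- weight: brass weight, 32 mm across, 35 mm tall; not part of the job, to be left alone. Origin: centre of the underside.
- tray_block: blue plastic block 120 x 80 x 45 mm; not part of the job, to be left alone. Origin: centre of the underside.
- spatula: steel lab spatula 160 mm long with a wide flat blade, lying flat; not part of the job, to be left alone. Origin: centre of the underside.
Not all that is in view belongs to the job. What is shaped like the flask_2 but red is not meant. Leave any green look-alike of the stopper_1 alone.

How it is judged:
On the way, in this order (a step that is already met when the one before it is completed fails the run):
1. the dial is turned back to off (value of joint dial below 0.2 rad), for 0.3 s.
2. with the dial still off, every flask stands on the platform inside the rim, upright and stoppered (value of joint dial below 0.2 rad and x of flask_1 in the frame of platform between -0.085 and 0.085 m and y of flask_1 in the frame of platform between -0.085 and 0.085 m and z of flask_1 in the frame of platform between -0.004 and 0.004 m and angle between each of flask_1, flask_2, flask_3, flask_4's own z axis and vertical below 0.1 rad and ((horizontal distance between stopper_1 and flask_1 below 0.005 m and z of stopper_1 in the frame of flask_1 between 0.064 and 0.071 m and angle between the z axis of stopper_1 and the z axis of flask_1, either way round below 0.12 rad) or (horizontal distance between stopper_2 and flask_1 below 0.005 m and z of stopper_2 in the frame of flask_1 between 0.064 and 0.071 m and angle between the z axis of stopper_2 and the z axis of flask_1, either way round below 0.12 rad) or (horizontal distance between stopper_3 and flask_1 below 0.005 m and z of stopper_3 in the frame of flask_1 between 0.064 and 0.071 m and angle between the z axis of stopper_3 and the z axis of flask_1, either way round below 0.12 rad) or (horizontal distance between stopper_4 and flask_1 below 0.005 m and z of stopper_4 in the frame of flask_1 between 0.064 and 0.071 m and angle between the z axis of stopper_4 and the z axis of flask_1, either way round below 0.12 rad)) and x of flask_2 in the frame of platform between -0.085 and 0.085 m and y of flask_2 in the frame of platform between -0.085 and 0.085 m and z of flask_2 in the frame of platform between -0.004 and 0.004 m and ((horizontal distance between stopper_1 and flask_2 below 0.005 m and z of stopper_1 in the frame of flask_2 between 0.064 and 0.071 m and angle between the z axis of stopper_1 and the z axis of flask_2, either way round below 0.12 rad) or (horizontal distance between stopper_2 and flask_2 below 0.005 m and z of stopper_2 in the frame of flask_2 between 0.064 and 0.071 m and angle between the z axis of stopper_2 and the z axis of flask_2, either way round below 0.12 rad) or (horizontal distance between stopper_3 and flask_2 below 0.005 m and z of stopper_3 in the frame of flask_2 between 0.064 and 0.071 m and angle between the z axis of stopper_3 and the z axis of flask_2, either way round below 0.12 rad) or (horizontal distance between stopper_4 and flask_2 below 0.005 m and z of stopper_4 in the frame of flask_2 between 0.064 and 0.071 m and angle between the z axis of stopper_4 and the z axis of flask_2, either way round below 0.12 rad)) and x of flask_3 in the frame of platform between -0.085 and 0.085 m and y of flask_3 in the frame of platform between -0.085 and 0.085 m and z of flask_3 in the frame of platform between -0.004 and 0.004 m and ((horizontal distance between stopper_1 and flask_3 below 0.005 m and z of stopper_1 in the frame of flask_3 between 0.064 and 0.071 m and angle between the z axis of stopper_1 and the z axis of flask_3, either way round below 0.12 rad) or (horizontal distance between stopper_2 and flask_3 below 0.005 m and z of stopper_2 in the frame of flask_3 between 0.064 and 0.071 m and angle between the z axis of stopper_2 and the z axis of flask_3, either way round below 0.12 rad) or (horizontal distance between stopper_3 and flask_3 below 0.005 m and z of stopper_3 in the frame of flask_3 between 0.064 and 0.071 m and angle between the z axis of stopper_3 and the z axis of flask_3, either way round below 0.12 rad) or (horizontal distance between stopper_4 and flask_3 below 0.005 m and z of stopper_4 in the frame of flask_3 between 0.064 and 0.071 m and angle between the z axis of stopper_4 and the z axis of flask_3, either way round below 0.12 rad)) and x of flask_4 in the frame of platform between -0.085 and 0.085 m and y of flask_4 in the frame of platform between -0.085 and 0.085 m and z of flask_4 in the frame of platform between -0.004 and 0.004 m and ((horizontal distance between stopper_1 and flask_4 below 0.005 m and z of stopper_1 in the frame of flask_4 between 0.064 and 0.071 m and angle between the z axis of stopper_1 and the z axis of flask_4, either way round below 0.12 rad) or (horizontal distance between stopper_2 and flask_4 below 0.005 m and z of stopper_2 in the frame of flask_4 between 0.064 and 0.071 m and angle between the z axis of stopper_2 and the z axis of flask_4, either way round below 0.12 rad) or (horizontal distance between stopper_3 and flask_4 below 0.005 m and z of stopper_3 in the frame of flask_4 between 0.064 and 0.071 m and angle between the z axis of stopper_3 and the z axis of flask_4, either way round below 0.12 rad) or (horizontal distance between stopper_4 and flask_4 below 0.005 m and z of stopper_4 in the frame of flask_4 between 0.064 and 0.071 m and angle between the z axis of stopper_4 and the z axis of flask_4, either way round below 0.12 rad))), for 0.3 s.
At the end, for the whole second after the job is handed in: Dial resting at the fifth click (2.618 +- 0.17 rad); every flask present upright (under 0.1 rad) and still on the platform, within 85 mm of its centre in x and y, with a stopper seated: within 5 mm of centre, origin 64 to 71 mm above the flask's, in line within 0.12 rad (value of joint dial between 2.448 and 2.788 rad and velocity of joint dial between -0.1 and 0.1 rad/s and x of flask_1 in the frame of platform between -0.085 and 0.085 m and y of flask_1 in the frame of platform between -0.085 and 0.085 m and z of flask_1 in the frame of platform between -0.004 and 0.004 m and angle between each of flask_1, flask_2, flask_3, flask_4's own z axis and vertical below 0.1 rad and ((horizontal distance between stopper_1 and flask_1 below 0.005 m and z of stopper_1 in the frame of flask_1 between 0.064 and 0.071 m and angle between the z axis of stopper_1 and the z axis of flask_1, either way round below 0.12 rad) or (horizontal distance between stopper_2 and flask_1 below 0.005 m and z of stopper_2 in the frame of flask_1 between 0.064 and 0.071 m and angle between the z axis of stopper_2 and the z axis of flask_1, either way round below 0.12 rad) or (horizontal distance between stopper_3 and flask_1 below 0.005 m and z of stopper_3 in the frame of flask_1 between 0.064 and 0.071 m and angle between the z axis of stopper_3 and the z axis of flask_1, either way round below 0.12 rad) or (horizontal distance between stopper_4 and flask_1 below 0.005 m and z of stopper_4 in the frame of flask_1 between 0.064 and 0.071 m and angle between the z axis of stopper_4 and the z axis of flask_1, either way round below 0.12 rad)) and x of flask_2 in the frame of platform between -0.085 and 0.085 m and y of flask_2 in the frame of platform between -0.085 and 0.085 m and z of flask_2 in the frame of platform between -0.004 and 0.004 m and ((horizontal distance between stopper_1 and flask_2 below 0.005 m and z of stopper_1 in the frame of flask_2 between 0.064 and 0.071 m and angle between the z axis of stopper_1 and the z axis of flask_2, either way round below 0.12 rad) or (horizontal distance between stopper_2 and flask_2 below 0.005 m and z of stopper_2 in the frame of flask_2 between 0.064 and 0.071 m and angle between the z axis of stopper_2 and the z axis of flask_2, either way round below 0.12 rad) or (horizontal distance between stopper_3 and flask_2 below 0.005 m and z of stopper_3 in the frame of flask_2 between 0.064 and 0.071 m and angle between the z axis of stopper_3 and the z axis of flask_2, either way round below 0.12 rad) or (horizontal distance between stopper_4 and flask_2 below 0.005 m and z of stopper_4 in the frame of flask_2 between 0.064 and 0.071 m and angle between the z axis of stopper_4 and the z axis of flask_2, either way round below 0.12 rad)) and x of flask_3 in the frame of platform between -0.085 and 0.085 m and y of flask_3 in the frame of platform between -0.085 and 0.085 m and z of flask_3 in the frame of platform between -0.004 and 0.004 m and ((horizontal distance between stopper_1 and flask_3 below 0.005 m and z of stopper_1 in the frame of flask_3 between 0.064 and 0.071 m and angle between the z axis of stopper_1 and the z axis of flask_3, either way round below 0.12 rad) or (horizontal distance between stopper_2 and flask_3 below 0.005 m and z of stopper_2 in the frame of flask_3 between 0.064 and 0.071 m and angle between the z axis of stopper_2 and the z axis of flask_3, either way round below 0.12 rad) or (horizontal distance between stopper_3 and flask_3 below 0.005 m and z of stopper_3 in the frame of flask_3 between 0.064 and 0.071 m and angle between the z axis of stopper_3 and the z axis of flask_3, either way round below 0.12 rad) or (horizontal distance between stopper_4 and flask_3 below 0.005 m and z of stopper_4 in the frame of flask_3 between 0.064 and 0.071 m and angle between the z axis of stopper_4 and the z axis of flask_3, either way round below 0.12 rad)) and x of flask_4 in the frame of platform between -0.085 and 0.085 m and y of flask_4 in the frame of platform between -0.085 and 0.085 m and z of flask_4 in the frame of platform between -0.004 and 0.004 m and ((horizontal distance between stopper_1 and flask_4 below 0.005 m and z of stopper_1 in the frame of flask_4 between 0.064 and 0.071 m and angle between the z axis of stopper_1 and the z axis of flask_4, either way round below 0.12 rad) or (horizontal distance between stopper_2 and flask_4 below 0.005 m and z of stopper_2 in the frame of flask_4 between 0.064 and 0.071 m and angle between the z axis of stopper_2 and the z axis of flask_4, either way round below 0.12 rad) or (horizontal distance between stopper_3 and flask_4 below 0.005 m and z of stopper_3 in the frame of flask_4 between 0.064 and 0.071 m and angle between the z axis of stopper_3 and the z axis of flask_4, either way round below 0.12 rad) or (horizontal distance between stopper_4 and flask_4 below 0.005 m and z of stopper_4 in the frame of flask_4 between 0.064 and 0.071 m and angle between the z axis of stopper_4 and the z axis of flask_4, either way round below 0.12 rad)) and linear speed of each of flask_1, flask_2, flask_3, flask_4 below 0.02 m/s); the robot touches nothing.
It fails at once if a bystander (bottle, beaker, slide box, dishes, weight, blue block, spatula) is knocked over or moved by more than 5 cm ((distance of reagent_bottle from where it was at the start of the episode above 0.05 m or angle between reagent_bottle's own z axis and vertical above 0.6 rad) or (distance of beaker from where it was at the start of the episode above 0.05 m or angle between beaker's own z axis and vertical above 0.6 rad) or (distance of slide_box from where it was at the start of the episode above 0.05 m or angle between slide_box's own z axis and vertical above 0.6 rad) or (distance of dish_stack from where it was at the start of the episode above 0.05 m or angle between dish_stack's own z axis and vertical above 0.6 rad) or (distance of weight from where it was at the start of the episode above 0.05 m or angle between weight's own z axis and vertical above 0.6 rad) or (distance of tray_block from where it was at the start of the episode above 0.05 m or angle between tray_block's own z axis and vertical above 0.6 rad) or (distance of spatula from where it was at the start of the episode above 0.05 m or angle between spatula's own z axis and vertical above 0.6 rad)).
Of flask_1, flask_2, flask_3, flask_4 only 2 to 4 are there at a start; the rules pass over those that are not, and their reading is None.
At some moment in a run one of flask_1, flask_2, flask_3, flask_4 may be knocked a few centimetres aside while the robot is not near it.
It also fails if it takes over 210 s, if anything falls off the work surface, if the arm or the gripper's body presses on something with over 40 N, if the wrist force passes 120 N, or if a joint passes its speed limit or range.

## Working session

There is one attempt and no reset: what is moved stays moved. The work goes in short steps, Python scripts to look and compute and a shell command to move; the robot and the scene stay as the last step left them, time stands still between calls to the robot, and variables do not carry over. Pictures are saved under pics/ and viewed, and the job is handed in when it is done.

```bash
ls; mkdir -p pics
python3 - <<'E'
from plant import env,get_image,camera_params
import cv2
for n in("side","top"):
    cv2.imwrite(f"pics/{n}0.png",get_image(n)); print(n,camera_params(n))
s=env.read_state(); print(s)
E
```

```text
pics
side {'mtx': array([[460.60983899,   0.        , 275.5390898 ],
       [  0.        , 460.60983899, 207.84894213],
       [  0.        ,   0.        ,   1.        ]]), 'rvec': array([ 0.34616027, -2.71733424,  1.26895354]), 'tvec': array([0.50107787, 0.17556015, 1.05657314])}
top {'mtx': array([[453.91525905,   0.        , 272.12457711],
       [  0.        , 453.91525905, 217.34942357],
       [  0.        ,   0.        ,   1.        ]]), 'rvec': array([ 2.18967013, -2.1269479 ,  0.1670658 ]), 'tvec': array([-0.06895271,  0.51847039,  1.3802663 ])}
{'t': 0.1, 'joint_positions': array([-1.21089955,  0.46940228, -0.04861131,  1.53354406,  0.02409152,
        1.14101429, -0.08228152]), 'joint_velocities': array([-0.00103316, -0.00259614,  0.00122022, -0.00258985,  0.0003408 ,
        0.00214328, -0.00013663]), 'joint_efforts': array([ 4.20457054e-04, -5.09169745e+01, -8.11248156e-02, -2.36829060e+01,
       -6.14355924e-02,  3.44928377e-02,  4.54963879e-05]), 'tool_pos': array([0.25566627, 0.62418228, 0.24658929]), 'eef_rot': array([-1.49394944e-04,  1.93147811e-01,  9.81169266e-01, -8.78805359e-04]), 'wrist_force': array([0.1474566 , 0.33773026, 0.63523881]), 'moment': array([ 0.00500782,  0.05042195, -0.02814731]), 'width': 0.08693053446038575}
```

View pics/side0.png

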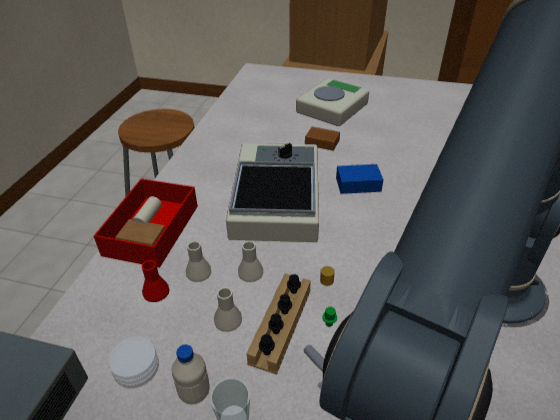

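View pics/top0.png

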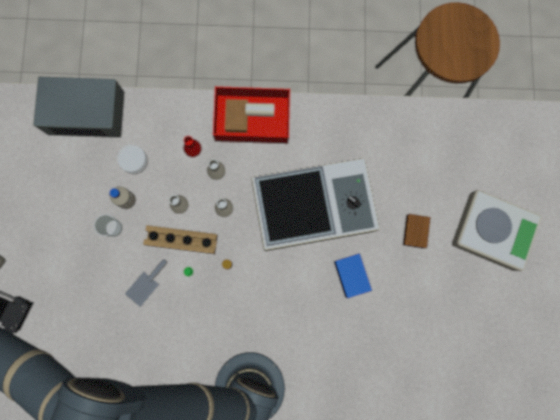

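The side view shows three white flasks with foot centres near (198,270), (250,270) and (228,318). A red look-alike is at (155,290), the rack with 4 stoppers at (280,320), a green look-alike at (330,316), and the shaker dial at (286,152). The top view shows the same things. Next I'll zoom in to measure.

```bash
cat > h.py <<'E'
import numpy as np,cv2
from plant import env,get_image,camera_params
from scipy.spatial.transform import Rotation as R
def P(n,X):
    c=camera_params(n); return cv2.projectPoints(np.atleast_2d(np.float64(X)),c['rvec'],c['tvec'],c['mtx'],None)[0][:,0]
def PM(n):
    c=camera_params(n); return c['mtx']@np.c_[cv2.Rodrigues(c['rvec'])[0],c['tvec']]
def onz(n,uv,z):
    M=PM(n);H=M[:,[0,1,3]].copy();H[:,2]+=M[:,2]*z
    p=np.linalg.solve(H,[uv[0],uv[1],1]);return p[:2]/p[2]
def tri(a,b):
    X=cv2.triangulatePoints(PM("side"),PM("top"),np.float64(a).reshape(2,1),np.float64(b).reshape(2,1))[:,0];X=X[:3]/X[3]
    return X,np.abs(P("side",X)-a).max(),np.abs(P("top",X)-b).max()
def pic(n,f,box=None,k=1,img=None):
    im=get_image(n) if img is None else img
    if box: x0,y0,x1,y1=box; im=im[y0:y1,x0:x1]
    im=cv2.resize(im,None,fx=k,fy=k,interpolation=cv2.INTER_CUBIC); cv2.imwrite("pics/"+f,im)
def st():
    s=env.read_state();q=s['eef_rot'];r=R.from_quat([q[1],q[2],q[3],q[0]])
    return s,r
# tool frame move from current pose to target pos, target jaw (tool y) direction angle
def go(p,yaw=None):
    """yaw: angle of tool x axis in world xy (mod 180 both)"""
    s,r=st(); m=r.as_matrix(); d=m.T@(np.array(p)-s['tool_pos'])
    y=np.degrees(np.arctan2(m[1,0],m[0,0]))
    print('t',s['t'],'tcp',s['tool_pos'].round(4),'toolx yaw',y.round(2),'tilt',np.degrees(np.arccos(-m[2,2])).round(2),'w',s['width'].round(4),'F',s['wrist_force'].round(1),'q7',s['joint_positions'][6].round(2))
    print(' shift tool xyz (no twist)',d.round(4))
    if yaw is not None:
        # tool z down: positive twist about tool z => yaw decreases
        tw=-(yaw-y); tw=(tw+90)%180-90; print(' twist deg',tw.round(2))
E
python3 - <<'E'
from h import *
s=cv2.imread("pics/side0.png");t=cv2.imread("pics/top0.png")
pic(0,"s1.png",(180,130,380,380),3,s) if 0 else None
pic("side","a1.png",(140,225,350,385),3.8,s)
pic("side","a2.png",(220,130,330,245),5,s)
pic("top","b1.png",(95,130,255,260),4.6,t)
pic("top","b2.png",(245,150,385,255),5.6,t)
E
```

```text
(no output)
```

View pics/a1.png

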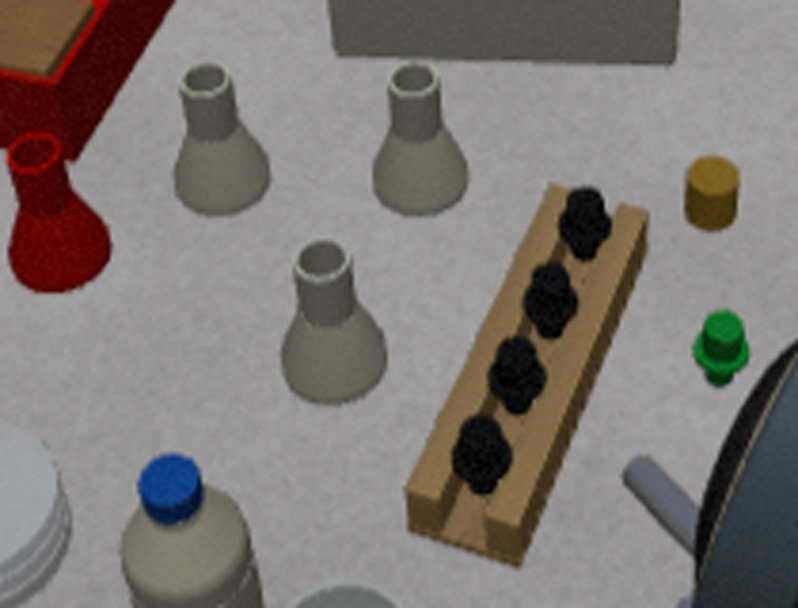

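View pics/a2.png

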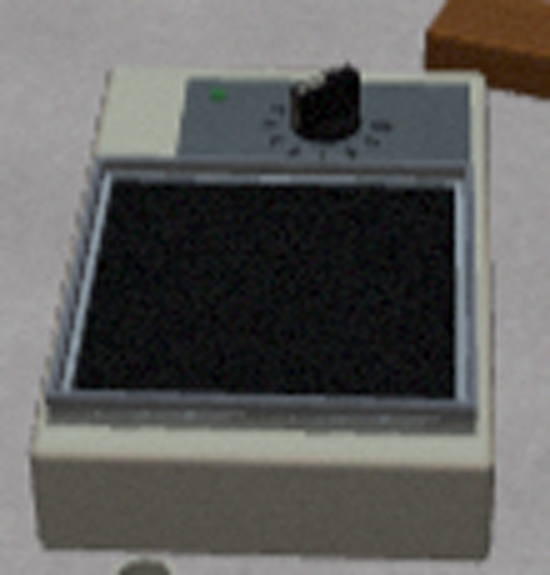

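View pics/b1.png

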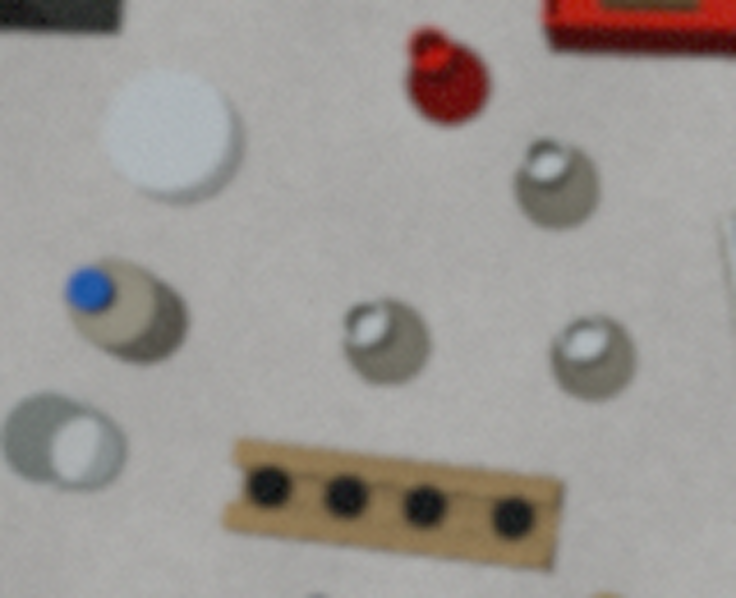

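View pics/b2.png

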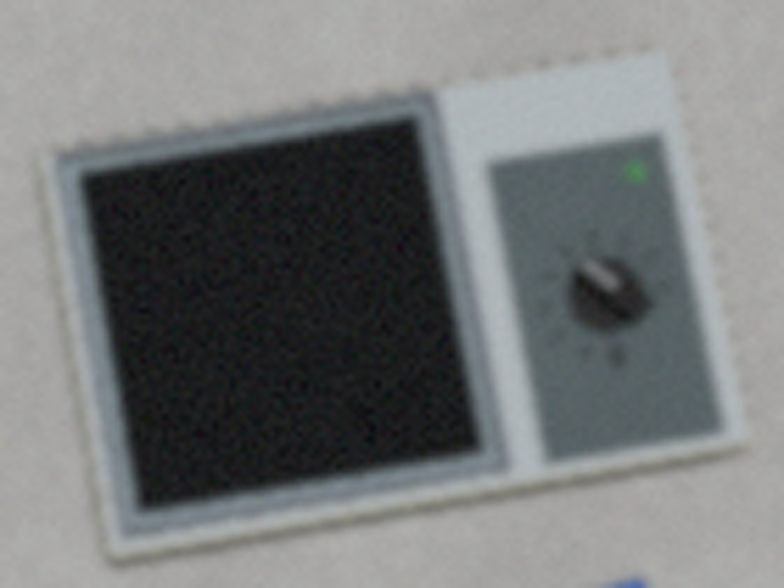

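```bash
cat > m.py <<'E'
from h import *
from scipy.optimize import least_squares
f=lambda o,k,u:np.array([o[0]+(u[0]+.5)/k-.5,o[1]+(u[1]+.5)/k-.5])
a1=lambda *u:f((140,225),3.8,u);a2=lambda *u:f((220,130),5,u);b1=lambda *u:f((95,130),4.6,u);b2=lambda *u:f((245,150),5.6,u)
print("flask rims")
for n,a,b,ft in(("A",a1(206,81),b1(549,160),b1(557,186)),("B",a1(414,81),b1(584,340),b1(593,358)),("C",a1(323,261),b1(368,325),b1(387,342))):
    X,e1,e2=tri(a,b);print(n,X.round(4),round(e1,2),round(e2,2),'rim z=.09 side',onz("side",a,.09).round(4),'top',onz("top",b,.09).round(4),'foot',onz("top",ft,.003).round(4))
print("stopper tops")
for a,b in((a1(585,201),b1(513,515)),(a1(551,278),b1(424,504)),(a1(516,352),b1(346,494)),(a1(482,430),b1(269,485))):
    X,e1,e2=tri(a,b);print(X.round(4),round(e1,2),round(e2,2))
for uv in(b1(235,440),b1(563,480),b1(223,525),b1(552,570)): print('rack',onz("top",uv,.04).round(4))
print("shaker corners body top", [onz("top",b2(*u),.075).round(4) for u in((665,55),(745,440),(110,560),(45,150))])
print("rim outer", [onz("top",b2(*u),.102).round(4) for u in((60,155),(435,92),(508,468),(122,537))])
print("side body", [onz("side",a2(*u),.075).round(4) for u in((33,455),(490,465),(487,75),(108,70))])
print("dial top", tri(a2(330,85),b2(605,285)), onz("top",b2(605,285),.108),onz("top",b2(612,290),.083))
E
python3 m.py
```

```text
flask rims
A [0.673  0.1294 0.0852] 0.74 0.57 rim z=.09 side [0.6723 0.1337] top [0.67   0.1284] foot [0.6736 0.1323]
B [0.5521 0.1007 0.0869] 0.61 0.47 rim z=.09 side [0.5524 0.1036] top [0.5502 0.1001] foot [0.5521 0.1019]
C [0.5582 0.2425 0.086 ] 0.85 0.6 rim z=.09 side [0.5586 0.2456] top [0.5557 0.2412] foot [0.5589 0.245 ]
stopper tops
[0.4376 0.1448 0.0607] 0.43 0.32
[0.443  0.2037 0.0607] 0.4 0.29
[0.4486 0.2555 0.0601] 0.63 0.43
[0.453  0.3063 0.0605] 0.62 0.41
rack [0.4832 0.3358]
rack [0.4628 0.115 ]
rack [0.4259 0.34  ]
rack [0.4023 0.1197]
shaker corners body top [array([ 0.7048, -0.331 ]), array([ 0.4915, -0.3746]), array([ 0.4165, -0.0323]), array([0.64  , 0.0101])]
rim outer [array([0.6313, 0.0011]), array([ 0.6726, -0.2003]), array([ 0.4695, -0.2416]), array([ 0.427 , -0.0382])]
side body [array([0.6374, 0.0185]), array([ 0.4195, -0.0282]), array([ 0.488 , -0.3749]), array([ 0.7121, -0.3265])]
dial top (array([ 0.56668038, -0.2919933 ,  0.1074897 ]), np.float64(0.6271366686937085), np.float64(0.6242841288165266)) [ 0.56847346 -0.2916675 ] [ 0.57038005 -0.30037106]
```

Run:
```python
from h import *
C=np.array([.5505,-.1175]);yw=np.radians(11.5)
Rm=np.array([[np.cos(yw),-np.sin(yw)],[np.sin(yw),np.cos(yw)]])
ax=C+Rm@[-.020,-.178];print(ax)
out=[]
for n,box,k in(("top",(330,180,378,225),8),("side",(262,134,310,179),8)):
    im=cv2.imread(f"pics/{n}0.png")
    x0,y0,x1,y1=box
    c=cv2.resize(im[y0:y1,x0:x1],None,fx=k,fy=k,interpolation=cv2.INTER_CUBIC)
    c2=c.copy()
    for th,col in((120,(0,255,0)),(150,(0,255,255))):
        a=yw+np.pi-np.radians(th);d=np.array([np.cos(a),np.sin(a)])
        p=P(n,[[*(ax),.108],[*(ax+.022*d),.108]])
        p=((p-[x0,y0]+.5)*k-.5).round().astype(int)
        cv2.line(c2,tuple(map(int,p[0])),tuple(map(int,p[1])),col,1)
    out.append(np.hstack([c,c2]))
cv2.imwrite("pics/dial.png",np.vstack(out)[:, :])
print(np.vstack(out).shape)
```

```text
[ 0.566389   -0.29591396]
(720, 768, 3)
```

```bash
python3 -c "
import cv2;i=cv2.imread('pics/dial.png');cv2.imwrite('pics/dial2.png',cv2.resize(i,(640,600)))"
```

```text
(no output)
```

View pics/dial2.png

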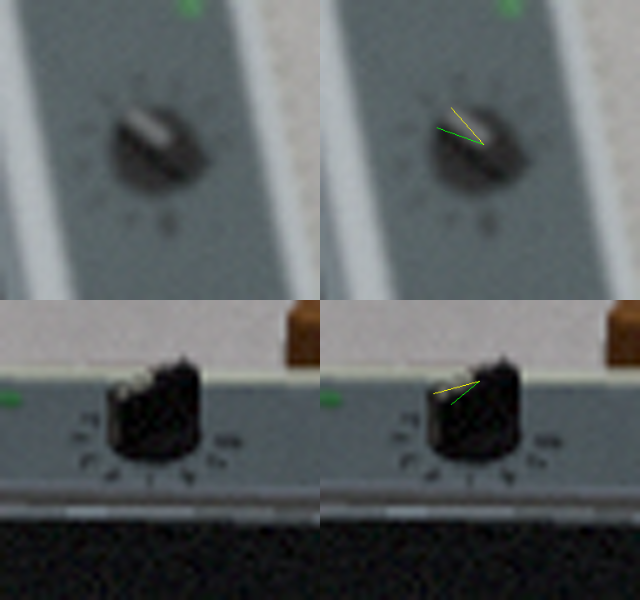

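Overlay: in both views the white line runs parallel to the yellow 150° prediction. In the top view it goes from (133,112) to (165,142) in the zoomed picture. So the dial stands at click 5, and its axis matches within about 2 mm.

Run:
```python
from h import *
go([.5664,-.2959,.2466],41.5)
```

```text
Traceback (most recent call last):
  File "h.py", line 26, in go
    print('t',s['t'],'tcp',s['tool_pos'].round(4),'toolx yaw',y.round(2),'tilt',np.degrees(np.arccos(-m[2,2])).round(2),'w',s['width'].round(4),'F',s['wrist_force'].round(1),'q7',s['joint_positions'][6].round(2))
                                                                                                                            ^^^^^^^^^^^^^^^^
AttributeError: 'float' object has no attribute 'round'
```

```bash
sed -i "s/s\['width'\].round(4)/round(float(s['width']),4)/" h.py
python3 - <<'E'
from h import *
go([.5664,-.2959,.2466],41.5)
E
```

```text
t 0.1 tcp [0.2557 0.6242 0.2466] toolx yaw 157.73 tilt 0.1 w 0.0869 F [0.1 0.3 0.6] q7 -0.08
 shift tool xyz (no twist) [-0.6363 -0.7337  0.0013]
 twist deg -63.77
```

```bash
python3 -m inch '[[-0.02,-0.02,0,0],[-0.032,-0.037,0,0],[-0.032,-0.037,0,0],[-0.032,-0.037,0,0],[-0.032,-0.037,0,0],[-0.032,-0.037,0,0],[-0.032,-0.037,0,0],[-0.032,-0.037,0,0],[-0.032,-0.037,0,0],[-0.032,-0.037,0,0],[-0.032,-0.037,0,0],[-0.032,-0.037,0,0],[-0.032,-0.037,0,0],[-0.032,-0.037,0,0],[-0.032,-0.037,0,0],[-0.032,-0.037,0,0],[-0.032,-0.037,0,0],[-0.032,-0.037,0,0],[-0.032,-0.037,0,0],[-0.032,-0.037,0,0]]' 50
python3 - <<'E'
from h import *
go([.5664,-.2959,.18])
E
```

```text
t: 2.6
tool_pos: [0.5632, -0.2836, 0.247]
eef_rot: [-0.0, 0.193, 0.981, 0.0]
wrist_force: [0.6, 0.5, 0.4]
width: 0.0437
t 2.6 tcp [ 0.5632 -0.2836  0.247 ] toolx yaw 157.75 tilt 0.05 w 0.0437 F [0.6 0.5 0.4] q7 1.78
 shift tool xyz (no twist) [-0.0077 -0.0102  0.067 ]
```

```bash
python3 -m inch '[[-0.0077,-0.0102,0.02,10.5],[0,0,0,10.5],[0,0,0,10.5],[0,0,0,10.5],[0,0,0,10.5],[0,0,0,10.5],[0,0,0,10.5],[0,0,0,10.5],[0,0,0,10.5],[0,0,0,10.5],[0,0,0.02,10.5],[0,0,0.02,0.5]]'
python3 - <<'E'
from h import *
go([.5664,-.2959,.112],41.5)
pic("side","c1.png",(220,90,360,200),5.6)
pic("top","c2.png",(300,140,420,240),6)
E
```

```text
t: 4.1
tool_pos: [0.5662, -0.2943, 0.1862]
eef_rot: [-0.0, 0.934, 0.357, -0.0]
wrist_force: [0.4, -0.3, -1.5]
width: 0.0439
t 4.1 tcp [ 0.5662 -0.2943  0.1862] toolx yaw 41.85 tilt 0.05 w 0.0439 F [ 0.4 -0.3 -1.5] q7 0.07
 shift tool xyz (no twist) [-0.0008  0.0013  0.0742]
 twist deg 0.35
```

View pics/c1.png

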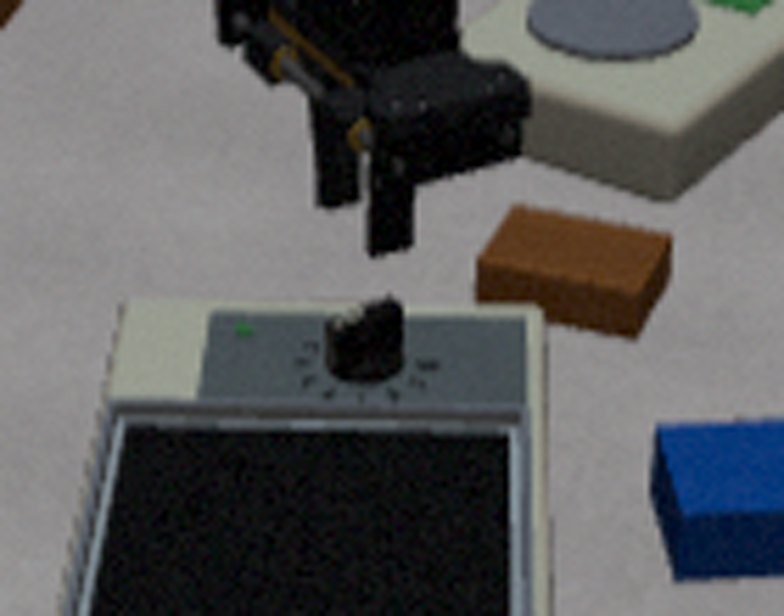

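View pics/c2.png

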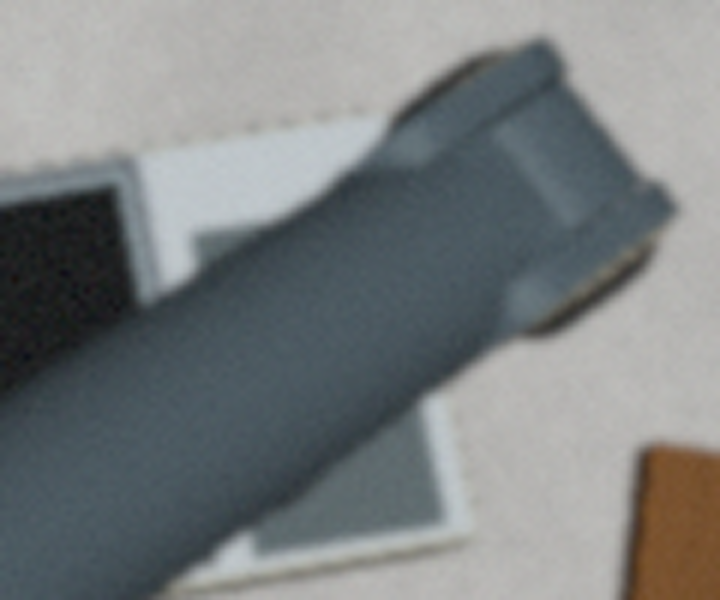

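Side view: the open fingers, tips near (335,205) and (390,250), straddle the bar at (365,335). Lowering now.

```bash
python3 -m inch '[[0,0.001,0.03,0.3],[0,0,0.03,0],[0,0,0.013,0],[0,0,0,0]]' 50 && python3 -m inch '[[0,0,0,0],[0,0,0,0],[0,0,0,0],[0,0,0,0]]' 0 15
python3 - <<'E'
from h import *
go([.5664,-.2959,.112],41.5)
E
```

```text
t: 4.7
tool_pos: [0.5666, -0.2956, 0.1142]
eef_rot: [-0.0, 0.935, 0.354, -0.0]
wrist_force: [1.3, -0.4, -0.4]
width: 0.0435
t: 5.2
tool_pos: [0.5681, -0.2976, 0.1153]
eef_rot: [0.003, 0.935, 0.354, 0.001]
wrist_force: [1.3, -3.5, -0.4]
width: 0.0127
t 5.2 tcp [ 0.5681 -0.2976  0.1153] toolx yaw 41.41 tilt 0.36 w 0.0127 F [ 1.3 -3.5 -0.4] q7 0.13
 shift tool xyz (no twist) [-0.0001 -0.0024  0.0033]
 twist deg -0.09
```

```bash
python3 -m inch '[[0,0.0025,0,0],[0,0,0,-8],[0,0,0,-10],[0,0,0,-10],[0,0,0,-10],[0,0,0,-10],[0,0,0,-10],[0,0,0,-10]]' 0 20
python3 - <<'E'
from h import *
s,r=st();print(s['moment'].round(3))
go([.568,-.298,.112],191.5)
E
```

```text
t: 6.2
tool_pos: [0.5669, -0.2974, 0.1153]
eef_rot: [-0.002, 0.576, 0.818, -0.0]
wrist_force: [-4.9, 0.8, 7.2]
width: 0.0129
[ 0.092  1.121 -0.101]
t 6.2 tcp [ 0.5669 -0.2974  0.1153] toolx yaw 109.7 tilt 0.19 w 0.0129 F [-4.9  0.8  7.2] q7 1.11
 shift tool xyz (no twist) [-0.0009  0.0008  0.0033]
 twist deg -81.8
```

```bash
python3 -m inch '[[0,0,0,-10],[0,0,0,-10],[0,0,0,-10],[0,0,0,-10],[0,0,0,-10],[0,0,0,-10],[0,0,0,-10],[0,0,0,-10],[0,0,0,-4],[0,0,0,0],[0,0,0,0]]'
python3 - <<'E'
from h import *
s,r=st();print(s['moment'].round(3),s['joint_positions'].round(2))
go([.568,-.298,.112],191.5)
E
```

```text
t: 7.58
tool_pos: [0.5661, -0.2989, 0.1153]
eef_rot: [-0.002, -0.116, 0.993, 0.0]
wrist_force: [-5.9, -0.8, 7.1]
width: 0.0128
[-0.264  1.162 -0.086] [ 0.28  0.55  0.19  1.75 -0.13  0.86  2.34]
t 7.575 tcp [ 0.5661 -0.2989  0.1153] toolx yaw -166.7 tilt 0.23 w 0.0128 F [-5.9 -0.8  7.1] q7 2.34
 shift tool xyz (no twist) [-0.0021  0.0005  0.0033]
 twist deg 1.8
```

```bash
python3 -m inch '[[0,0,0,0],[0,0,0,0],[0,0,-0.03,0],[0,0,-0.05,0],[0,0,-0.05,0]]' 55
python3 - <<'E'
from h import *
pic("side","d1.png",(220,110,340,200),6)
go([.5521,.1025,.2],None)
E
```

```text
t: 8.2
tool_pos: [0.5685, -0.2967, 0.2453]
eef_rot: [-0.0, -0.117, 0.993, 0.001]
wrist_force: [1.5, -0.4, 0.7]
width: 0.0465
t 8.25 tcp [ 0.5717 -0.2987  0.2534] toolx yaw -166.54 tilt 0.68 w 0.047 F [ 2.4 -1.5  4.5] q7 2.31
 shift tool xyz (no twist) [-0.0738  0.3951  0.0514]
```

View pics/d1.png

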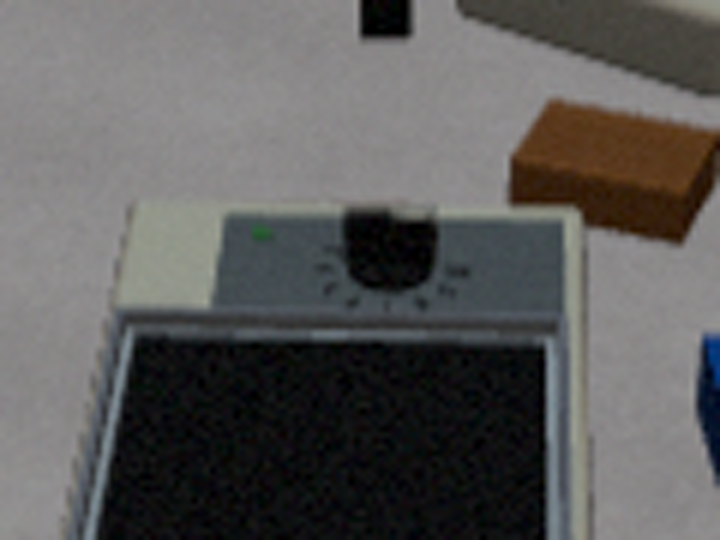

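The dial's white line now points to the robot's side, at (415,212), next to the thick mark (457,271): off. Next is flask B.

```bash
python3 -m inch '[[-0.007,0.04,0,2],[-0.007,0.04,0,0],[-0.007,0.04,0,0],[-0.007,0.04,0,0],[-0.007,0.04,0,0],[-0.007,0.04,0,0],[-0.007,0.04,0,0],[-0.007,0.04,0,0],[-0.007,0.04,0,0],[-0.008,0.03,0,0],[0,0,0.03,0],[0,0,0,0]]' 70
python3 - <<'E'
from h import *
pic("side","e1.png",(140,150,340,300),4)
pic("top","e2.png",(120,100,400,280),2.8)
go([.5521,.1025,.078],191.5)
E
```

```text
t: 9.75
tool_pos: [0.5577, 0.0992, 0.2123]
eef_rot: [-0.003, -0.1, 0.995, -0.0]
wrist_force: [0.1, -0.3, -0.1]
width: 0.0606
t 9.85 tcp [0.5595 0.0985 0.2147] toolx yaw -168.61 tilt 0.02 w 0.0614 F [-0.8 -0.   0.5] q7 1.55
 shift tool xyz (no twist) [0.0064 0.0054 0.1367]
 twist deg -0.11
```

View pics/e1.png

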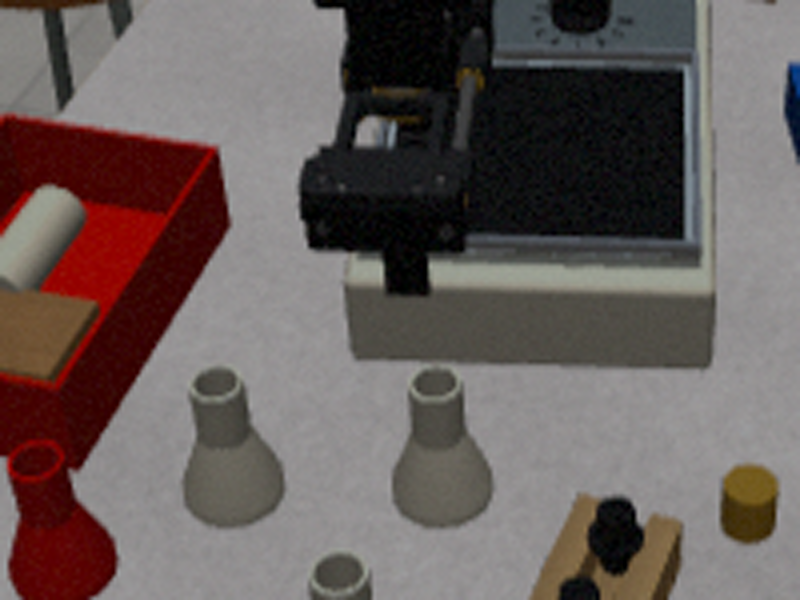

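View pics/e2.png

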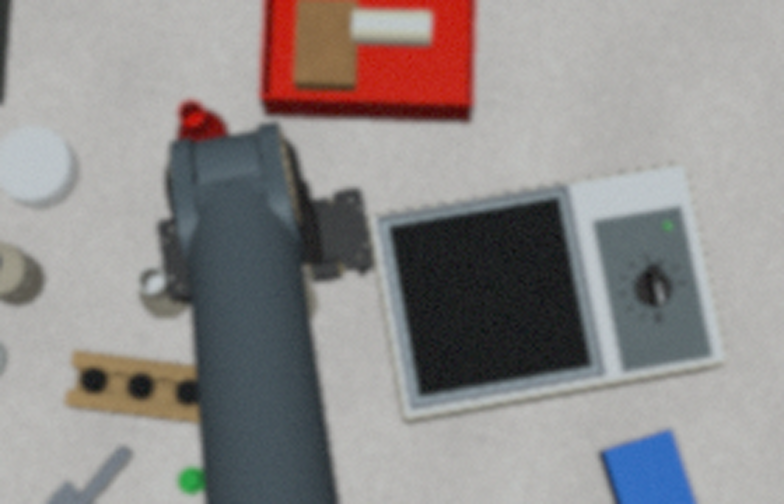

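Top view: dial line points down at the off mark (655,320), so the dial is off. Descending on flask B.

```bash
python3 -m inch '[[0.007,0.005,0.03,0],[0,0,0.04,0],[0,0,0.04,0],[0,0,0.026,0],[0,0,0,0]]' && python3 -m inch '[[0,0,0,0],[0,0,0,0],[0,0,0,0],[0,0,0,0]]' 0 25;  python3 - <<'E'
from h import *
pic("side","f1.png",(140,150,340,300),4)
go([.5521,.1025,.078],191.5)
E
```

```text
t: 10.48
tool_pos: [0.5511, 0.1017, 0.0778]
eef_rot: [-0.001, -0.099, 0.995, -0.0]
wrist_force: [0.1, -0.1, 0.5]
width: 0.0611
t: 10.98
tool_pos: [0.552, 0.1023, 0.0791]
eef_rot: [0.001, -0.1, 0.995, 0.0]
wrist_force: [0.0, -0.1, 1.7]
width: 0.0303
t 11.025 tcp [0.5521 0.1023 0.0791] toolx yaw -168.59 tilt 0.08 w 0.0303 F [-0.3 -0.3  2.6] q7 1.55
 shift tool xyz (no twist) [-0.0001  0.0002  0.0011]
 twist deg -0.09
```

View pics/f1.png

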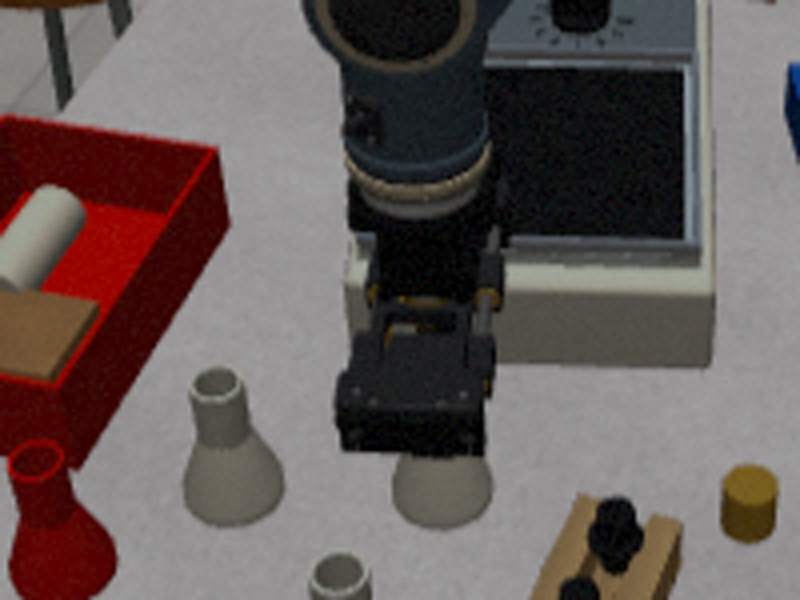

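Side view: the gripper holds flask B's neck, width 30.3 mm, flask standing at (442,490). Lifting and carrying it to slot 3.

```bash
python3 -m inch '[[0,0,-0.02,0],[0,0,-0.03,0],[0,0,-0.04,0],[0,0,-0.04,0],[0,0,-0.035,0],[0.006,-0.03,-0.003,0],[0.006,-0.036,0,0],[0.007,-0.036,0,0],[0.007,-0.036,0,0],[0.007,-0.036,0,0],[0.007,-0.036,0,0],[0.0057,-0.0363,0,0],[0,0,0,0],[0,0,0,0]]';  python3 - <<'E'
from h import *
pic("side","g1.png",(200,60,360,250),3)
go([.556,-.148,.174],191.5)
E
```

```text
t: 12.78
tool_pos: [0.5553, -0.1472, 0.2461]
eef_rot: [-0.0, -0.1, 0.995, 0.001]
wrist_force: [-0.5, 1.2, -2.6]
width: 0.0303
t 12.825 tcp [ 0.5555 -0.1466  0.2462] toolx yaw -168.48 tilt 0.07 w 0.0306 F [-0.8  0.2 -1.5] q7 2.02
 shift tool xyz (no twist) [-0.0002 -0.0015  0.0722]
 twist deg 0.02
```

View pics/g1.png

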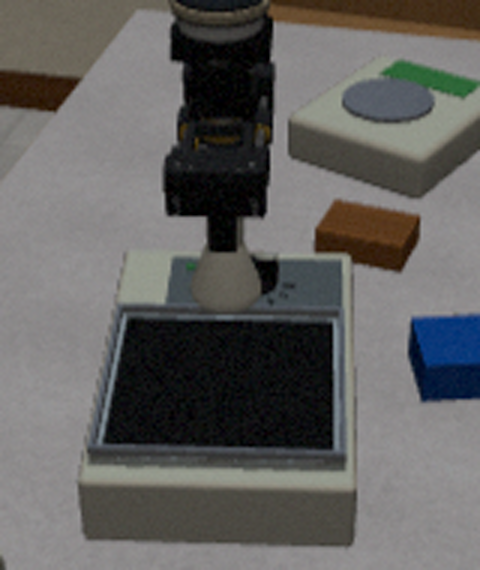

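Flask held upright above the platform at (225,280). Lowering it.

```bash
python3 -m inch '[[0,-0.001,0.03,0],[0,0,0.03,0],[0,0,0.009,0],[0,0,0.003,0],[0,0,0.003,0],[0,0,0,0]]' && python3 -m inch '[[0,0,0,0],[0,0,0,0],[0,0,0,0]]' 65;  python3 - <<'E'
from h import *
go([.556,-.148,.25],191.5)
E
```

```text
t: 13.58
tool_pos: [0.5563, -0.1491, 0.1723]
eef_rot: [0.001, -0.1, 0.995, -0.0]
wrist_force: [-0.4, -0.2, -1.3]
width: 0.0303
t: 13.95
tool_pos: [0.5559, -0.1491, 0.1718]
eef_rot: [0.0, -0.1, 0.995, -0.0]
wrist_force: [0.3, -0.5, 0.8]
width: 0.0519
t 13.95 tcp [ 0.5559 -0.1491  0.1718] toolx yaw -168.58 tilt 0.03 w 0.0519 F [ 0.3 -0.5  0.8] q7 2.04
 shift tool xyz (no twist) [-0.0004  0.0011 -0.0782]
 twist deg -0.08
```

```bash
python3 -m inch '[[0,0,-0.03,0],[0,0,-0.04,0],[-0.009,0.012,-0.01,0],[-0.02,0.03,0,0],[-0.02,0.03,0,0],[-0.02,0.03,0,0],[-0.02,0.03,0,0],[-0.02,0.03,0,0],[-0.02,0.03,0,0],[-0.02,0.03,0,0],[-0.02,0.03,0.02,0],[0,0,0.02,0],[0,0,0,0]]' 70;  python3 - <<'E'
from h import *
pic("side","h1.png",(120,130,340,330),3.4)
pic("top","h2.png",(120,100,400,280),2.8)
go([.672,.1315,.078],191.5)
E
```

```text
t: 15.58
tool_pos: [0.6698, 0.1325, 0.2084]
eef_rot: [-0.003, -0.1, 0.995, -0.0]
wrist_force: [-0.2, 0.5, 0.5]
width: 0.0606
t 15.675 tcp [0.6714 0.1312 0.2113] toolx yaw -168.6 tilt 0.04 w 0.0611 F [-0.1 -0.3  1.1] q7 1.56
 shift tool xyz (no twist) [-7.000e-04  1.000e-04  1.333e-01]
 twist deg -0.1
```

View pics/h1.png

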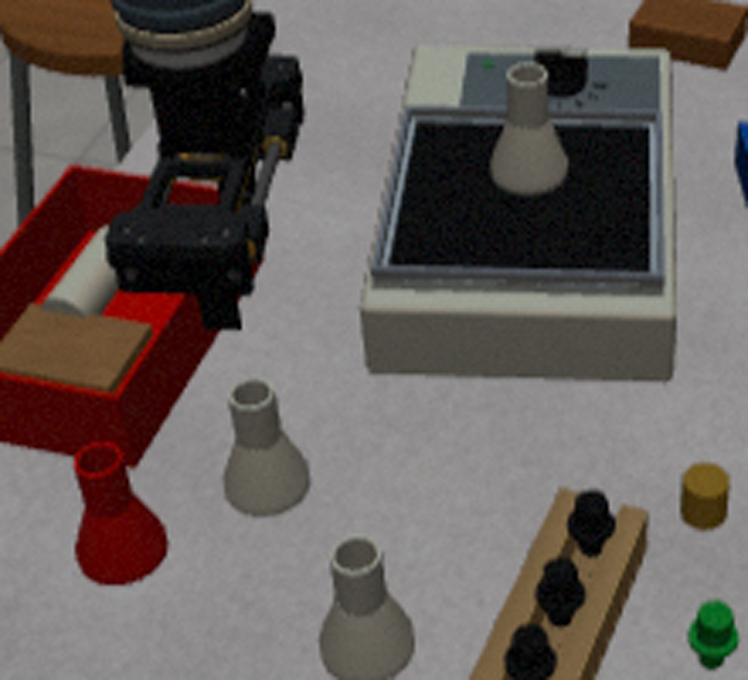

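View pics/h2.png

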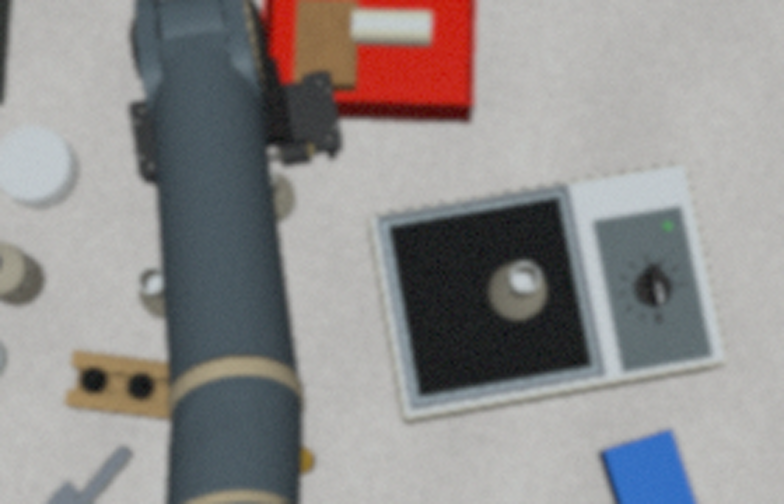

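Run:
```python
from h import *
print([onz("top",u,z).round(3) for u,z in(((216,141),0),((290,141),0),((216,133),.05),((192,150),0.05))])
print(tri((98,250-15),(214,132)))
```

```text
[array([0.771, 0.136]), array([ 0.78 , -0.106]), array([0.782, 0.131]), array([0.724, 0.204])]
(array([0.83194899, 0.15967828, 0.09920881]), np.float64(25.557145483724895), np.float64(20.09415810143642))
```

```bash
python3 -m inch '[[0,0,0.03,0],[0,0,0.04,0],[0,0,0.04,0],[0,0,0.023,0],[0,0,0,0]]' && python3 -m inch '[[0,0,0,0],[0,0,0,0],[0,0,0,0],[0,0,0,0]]' 0 25;  python3 - <<'E'
from h import *
go([.672,.1315,.078],191.5)
E
```

```text
t: 16.3
tool_pos: [0.6708, 0.1307, 0.0776]
eef_rot: [-0.001, -0.099, 0.995, -0.0]
wrist_force: [-0.8, 0.8, 0.2]
width: 0.0608
t: 16.8
tool_pos: [0.6718, 0.1314, 0.0792]
eef_rot: [0.001, -0.1, 0.995, 0.0]
wrist_force: [0.5, -0.3, 1.7]
width: 0.0302
t 16.8 tcp [0.6718 0.1314 0.0792] toolx yaw -168.58 tilt 0.06 w 0.0302 F [ 0.5 -0.3  1.7] q7 1.57
 shift tool xyz (no twist) [-0.0002  0.0001  0.0012]
 twist deg -0.08
```

```bash
python3 -m inch '[[0,0,-0.02,0],[0,0,-0.03,0],[0,0,-0.04,0],[0,0,-0.04,0],[0,0,-0.038,0],[0.017,-0.024,0,0],[0.018,-0.0245,0,0],[0.018,-0.0245,0,0],[0.018,-0.0245,0,0],[0.018,-0.0245,0,0],[0.018,-0.0245,0,0],[0.017,-0.0245,0,0],[0,0,0,0],[0,0,0,0]]';  python3 - <<'E'
from h import *
go([.584,-.061,.172],191.5)
E
```

```text
t: 18.55
tool_pos: [0.5842, -0.0599, 0.2474]
eef_rot: [0.001, -0.1, 0.995, 0.0]
wrist_force: [-0.1, 0.5, -1.9]
width: 0.0306
t 18.55 tcp [ 0.5842 -0.0599  0.2474] toolx yaw -168.54 tilt 0.09 w 0.0306 F [-0.1  0.5 -1.9] q7 1.85
 shift tool xyz (no twist) [ 0.0005 -0.0011  0.0754]
 twist deg -0.04
```

```bash
python3 -m inch '[[0,-0.001,0.03,0],[0,0,0.03,0],[0,0,0.01,0],[0,0,0.003,0],[0,0,0.003,0],[0,0,0,0]]' && python3 -m inch '[[0,0,0,0],[0,0,0,0],[0,0,0,0]]' 65;  python3 - <<'E'
from h import *
go([.558,.2435,.25],191.5)
E
```

```text
t: 19.3
tool_pos: [0.5851, -0.0616, 0.1721]
eef_rot: [0.001, -0.1, 0.995, 0.0]
wrist_force: [-0.6, -0.0, 2.5]
width: 0.0306
t: 19.68
tool_pos: [0.5839, -0.0619, 0.1705]
eef_rot: [-0.0, -0.099, 0.995, -0.0]
wrist_force: [-0.0, -0.2, -0.4]
width: 0.0517
t 19.675 tcp [ 0.5839 -0.0619  0.1705] toolx yaw -168.58 tilt 0.0 w 0.0517 F [-0.  -0.2 -0.4] q7 1.87
 shift tool xyz (no twist) [-0.035   0.3045 -0.0795]
 twist deg -0.08
```

```bash
python3 -m inch '[[0,0,-0.03,0],[0,0,-0.04,0],[-0.003,0.022,-0.01,0],[-0.004,0.035,0,0],[-0.004,0.035,0,0],[-0.004,0.035,0,0],[-0.004,0.035,0,0],[-0.004,0.035,0,0],[-0.004,0.035,0,0],[-0.004,0.035,0,0],[-0.004,0.0375,0.02,0],[0,0,0.02,0],[0,0,0,0]]' 70;  python3 - <<'E'
from h import *
pic("side","i1.png",(120,130,340,350),2.7)
go([.558,.2437,.078],191.5)
E
```

```text
t: 21.3
tool_pos: [0.5569, 0.2434, 0.2088]
eef_rot: [-0.002, -0.1, 0.995, -0.001]
wrist_force: [0.2, 0.4, 0.3]
width: 0.0609
t 21.35 tcp [0.5578 0.2431 0.2101] toolx yaw -168.6 tilt 0.09 w 0.061 F [-0.   0.   0.5] q7 1.3
 shift tool xyz (no twist) [-0.0004  0.0006  0.1321]
 twist deg -0.1
```

View pics/i1.png

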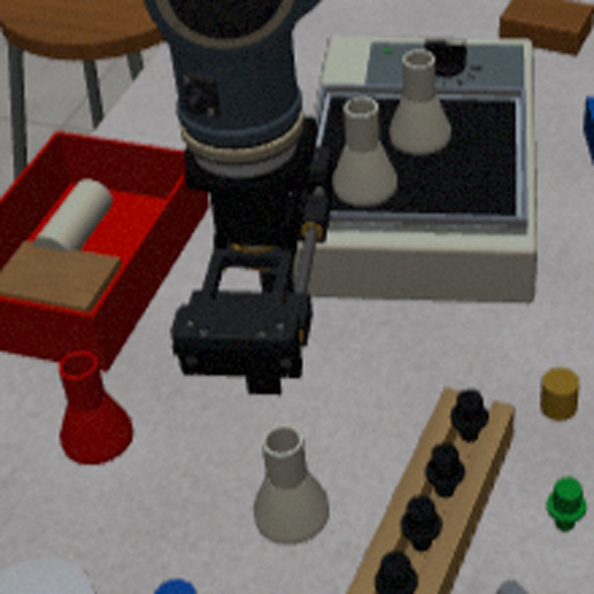

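Two flasks stand on the platform at (365,180) and (420,130). Flask C is unmoved at (291,500). Grasping it.

```bash
python3 -m inch '[[0,0,0.03,0],[0,0,0.04,0],[0,0,0.04,0],[0,0,0.022,0],[0,0,0,0]]' && python3 -m inch '[[0,0,0,0],[0,0,0,0],[0,0,0,0],[0,0,0,0]]' 0 25 && python3 -m inch '[[0,0,-0.02,0],[0,0,-0.03,0],[0,0,-0.04,0],[0,0,-0.04,0],[0,0,-0.038,0],[0,0,0,0]]';  python3 - <<'E'
from h import *
go([.496,-.079,.172],191.5)
E
```

```text
t: 21.98
tool_pos: [0.5579, 0.2425, 0.0779]
eef_rot: [-0.001, -0.099, 0.995, -0.001]
wrist_force: [0.6, -0.3, 0.9]
width: 0.0614
t: 22.48
tool_pos: [0.5584, 0.2437, 0.0791]
eef_rot: [0.001, -0.1, 0.995, 0.0]
wrist_force: [-0.1, -0.6, 2.4]
width: 0.0304
t: 23.22
tool_pos: [0.5595, 0.2443, 0.2498]
eef_rot: [0.003, -0.1, 0.995, 0.001]
wrist_force: [-1.0, -0.3, -2.5]
width: 0.031
t 23.225 tcp [0.5595 0.2443 0.2498] toolx yaw -168.58 tilt 0.38 w 0.031 F [-1.  -0.3 -2.5] q7 1.3
 shift tool xyz (no twist) [ 0.1268 -0.3045  0.0764]
 twist deg -0.08
```

```bash
python3 -m inch '[[0.012,-0.03,0,0],[0.014,-0.034,0,0],[0.014,-0.034,0,0],[0.014,-0.034,0,0],[0.014,-0.034,0,0],[0.014,-0.034,0,0],[0.014,-0.034,0,0],[0.014,-0.034,0,0],[0.014,-0.034,0,0],[0,0,0,0],[0,0,0,0]]';  python3 - <<'E'
from h import *
pic("side","j1.png",(200,60,360,250),3)
go([.496,-.079,.172],191.5)
E
```

```text
t: 24.6
tool_pos: [0.4957, -0.0762, 0.2454]
eef_rot: [-0.001, -0.1, 0.995, 0.0]
wrist_force: [0.7, 1.0, -1.6]
width: 0.0303
t 24.65 tcp [ 0.496  -0.0757  0.2456] toolx yaw -168.49 tilt 0.1 w 0.0304 F [-0.1  0.3 -2.5] q7 1.88
 shift tool xyz (no twist) [ 0.0005 -0.0033  0.0736]
 twist deg 0.01
```

View pics/j1.png

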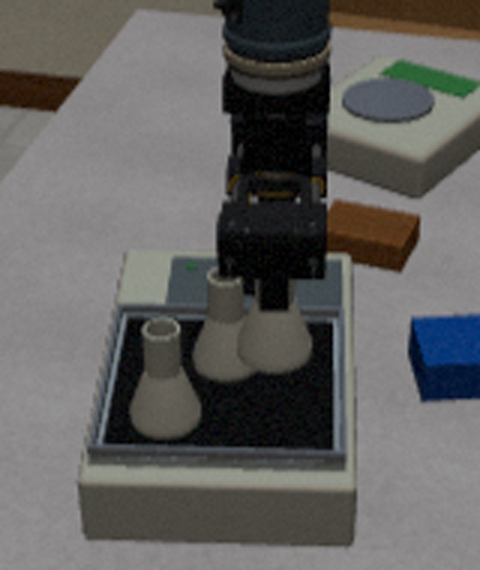

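The third flask is above its slot. Lowering it.

```bash
python3 -m inch '[[0,-0.003,0.03,0],[0,0,0.03,0],[0,0,0.009,0],[0,0,0.003,0],[0,0,0.002,0],[0,0,0,0]]' && python3 -m inch '[[0,0,0,0],[0,0,0,0],[0,0,0,0],[0,0,-0.03,0],[0,0,-0.04,0],[0,0,-0.01,0]]' 65;  python3 - <<'E'
from h import *
go([.4376,.147,.2],175)
E
```

```text
t: 25.4
tool_pos: [0.4974, -0.0799, 0.1732]
eef_rot: [0.001, -0.1, 0.995, -0.0]
wrist_force: [-0.1, 0.3, -3.3]
width: 0.0306
t: 26.15
tool_pos: [0.4983, -0.0801, 0.2551]
eef_rot: [0.003, -0.099, 0.995, -0.0]
wrist_force: [0.4, -0.6, -0.7]
width: 0.0562
t 26.15 tcp [ 0.4983 -0.0801  0.2551] toolx yaw -168.58 tilt 0.29 w 0.0562 F [ 0.4 -0.6 -0.7] q7 1.89
 shift tool xyz (no twist) [0.0148 0.2347 0.0548]
 twist deg 16.42
```

```bash
python3 -m inch '[[0.0015,0.025,0,0],[0.0015,0.035,0,0],[0.0015,0.035,0,0],[0.0015,0.035,0,0],[0.0015,0.035,0.01,0],[0.003,0.035,0.02,0],[0.0045,0.0347,0.02,0],[0,0,0,9],[0,0,0,7.8],[0,0,0,0]]' 42;  python3 - <<'E'
from h import *
s=get_image("side");t=get_image("top")
pic("","k1.png",(230,225,350,345),5,s)
pic("","k2.png",(220,130,330,240),5,s)
pic("","k3.png",(250,150,390,255),5,t)
go([.4375,.147,.071],174.6)
E
```

```text
t: 27.4
tool_pos: [0.4352, 0.1471, 0.2018]
eef_rot: [-0.001, 0.046, 0.999, -0.0]
wrist_force: [-0.1, 0.4, -0.3]
width: 0.0365
t 27.5 tcp [0.4354 0.1471 0.2022] toolx yaw 174.74 tilt 0.04 w 0.0366 F [-0.1 -0.3 -0.7] q7 1.07
 shift tool xyz (no twist) [-0.0022  0.0002  0.1312]
 twist deg 0.14
```

View pics/k1.png

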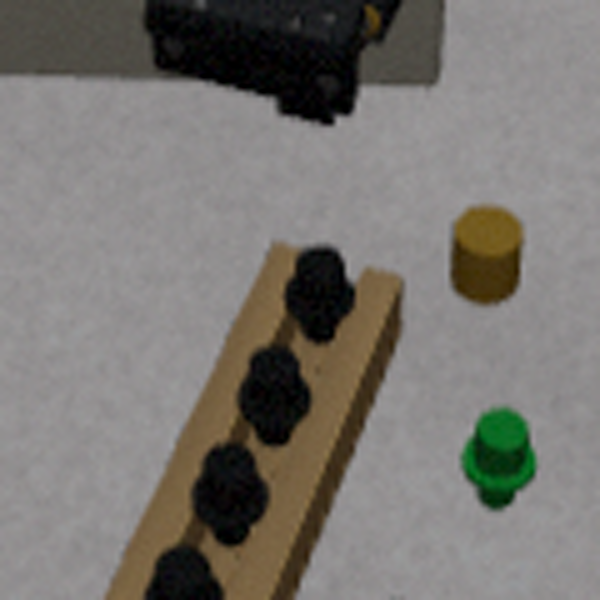

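View pics/k2.png

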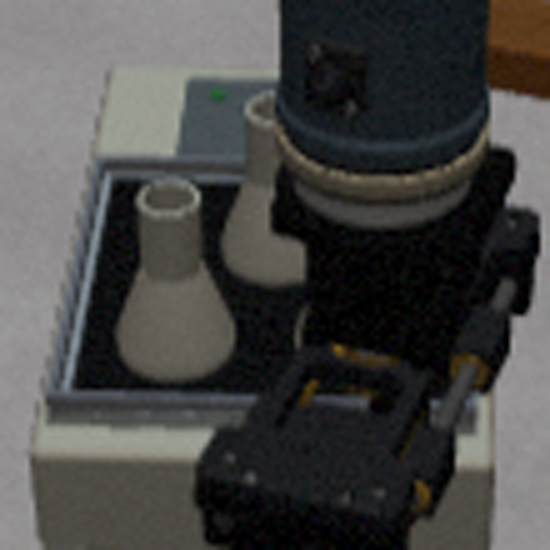

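View pics/k3.png

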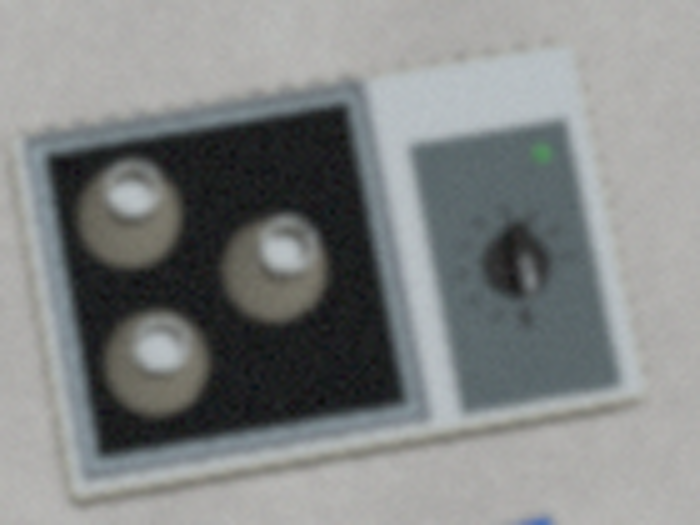

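Side view: the first stopper stands at (320,290) in the zoom, directly below the gripper line. Top view: all three flasks are well inside the rim. Descending to the stopper.

```bash
python3 -m inch '[[-0.0022,0,0.04,0],[0,0,0.04,0],[0,0,0.04,0],[0,0,0.0105,0],[0,0,0,0]]' && python3 -m inch '[[0,0,0,0],[0,0,0,0],[0,0,0,0]]' 0 20;  python3 - <<'E'
from h import *
pic("side","l1.png",(230,205,350,325),5)
go([.4375,.147,.071],174.6)
E
```

```text
t: 28.12
tool_pos: [0.438, 0.1469, 0.072]
eef_rot: [-0.0, 0.047, 0.999, -0.0]
wrist_force: [0.7, -0.4, 0.9]
width: 0.0364
t: 28.5
tool_pos: [0.4387, 0.1473, 0.0731]
eef_rot: [0.001, 0.047, 0.999, 0.001]
wrist_force: [-0.9, -0.4, 5.5]
width: 0.0213
t 28.55 tcp [0.4387 0.1473 0.0731] toolx yaw 174.63 tilt 0.13 w 0.0209 F [-1.5  0.4  6.1] q7 1.08
 shift tool xyz (no twist) [ 0.0012 -0.0004  0.0021]
 twist deg 0.03
```

View pics/l1.png

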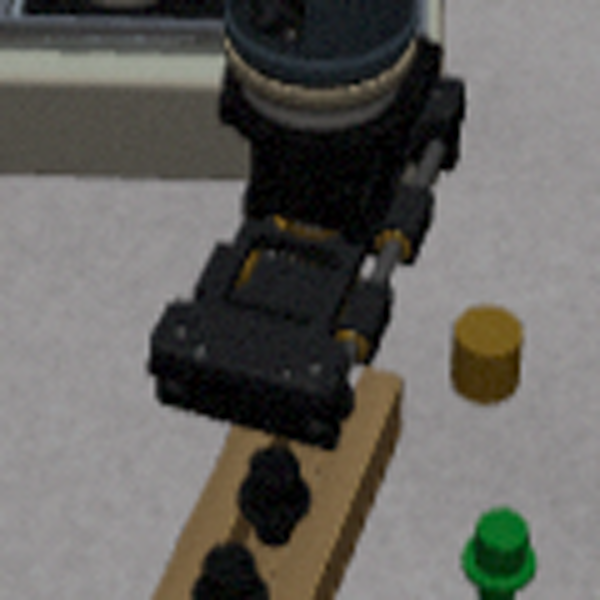

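```bash
python3 -m inch '[[0,0,-0.01,0],[0,0,-0.02,0],[0,0,-0.04,0],[0,0,-0.045,0],[0,0,-0.045,0],[0,0,-0.035,0],[0,0,0,0],[0,0,0,0]]';  python3 - <<'E'
from h import *
f=lambda o,k,u:np.array([o[0]+(u[0]+.5)/k-.5,o[1]+(u[1]+.5)/k-.5])
for n,a,b in(("S2",f((220,130),5,(169,199)),(133,186)),("S3",f((120,130),2.7,(419,58)),(289,242)),("S1",None,(161,341))):
    b=f((250,150),5,b)
    print(n,'top',onz("top",b,.183).round(4), None if a is None else (onz("side",a,.183).round(4),tri(a,b)[0].round(4)))
pic("side","n1.png",(200,110,340,270),3.7)
go([.5839,-.0619,.27],191.5)
E
```

```text
t: 29.55
tool_pos: [0.4371, 0.1467, 0.2665]
eef_rot: [-0.001, 0.047, 0.999, -0.0]
wrist_force: [0.8, 0.5, -0.5]
width: 0.0216
S2 top [ 0.5873 -0.0606] (array([ 0.5865, -0.0591]), array([ 0.5873, -0.0607,  0.1818]))
S3 top [ 0.558  -0.1493] (array([ 0.5572, -0.1486]), array([ 0.5577, -0.1494,  0.1825]))
S1 top [ 0.4995 -0.0786] None
t 29.6 tcp [0.4369 0.1466 0.266 ] toolx yaw 174.63 tilt 0.14 w 0.0214 F [ 0.   0.4 -1. ] q7 1.07
 shift tool xyz (no twist) [-0.1658 -0.1939 -0.0042]
 twist deg -16.87
```

View pics/n1.png

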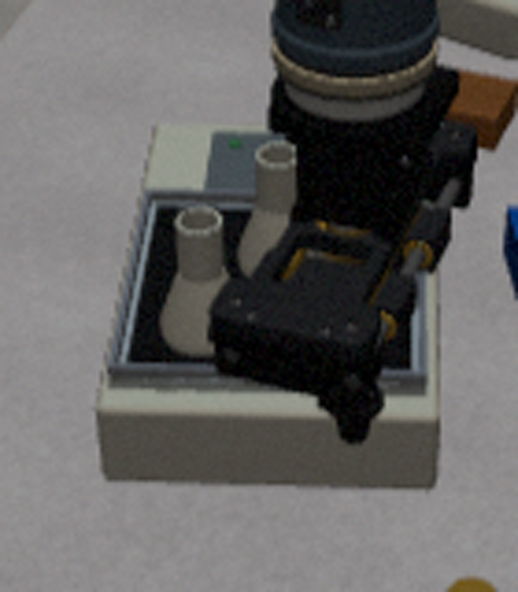

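Run:
```python
from h import *
f=lambda o,k,u:np.array([o[0]+(u[0]+.5)/k-.5,o[1]+(u[1]+.5)/k-.5])
T=np.array([.4369,.1466,.266])
for z,n in((.055,'foot'),(.033,'flange lower')):
    p=(P("side",T-[0,0,z])[0]-[200,110]+.5)*3.7-.5
    print(n,p.round(1), (P("side",T-[0.01,0,z])[0]-[200,110]+.5)*3.7-.5,(P("side",T-[0.0,-0.01,z])[0]-[200,110]+.5)*3.7-.5)
im=cv2.imread("pics/n1.png")[340:460,290:430]; cv2.imwrite("pics/n2.png",cv2.resize(im,None,fx=5,fy=5))
```

```text
foot [353.  433.8] [371.46484099 436.89508545] [348.72660801 446.22983248]
flange lower [353.6 402.5] [372.30863582 405.60139978] [349.21208429 414.8959099 ]
```

View pics/n2.png

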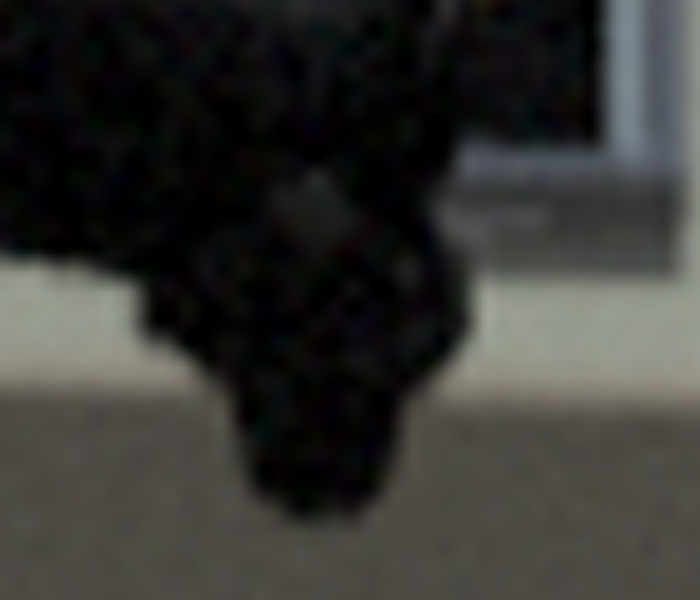

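Run:
```python
from h import *
go([.5863,-.0613,.266])
```

```text
t 29.6 tcp [0.4369 0.1466 0.266 ] toolx yaw 174.63 tilt 0.14 w 0.0214 F [ 0.   0.4 -1. ] q7 1.07
 shift tool xyz (no twist) [-0.1682 -0.193  -0.0002]
```

```bash
python3 -m inch '[[-0.02,-0.022,0,0],[-0.025,-0.0285,0,0],[-0.025,-0.0285,0,0],[-0.025,-0.0285,0,0],[-0.025,-0.0285,0,0],[-0.025,-0.0285,0,0],[-0.023,-0.0285,0,0],[0,0,0,0],[0,0,0,0],[0,0,0,0]]';  python3 - <<'E'
from h import *
pic("side","o1.png",(200,110,340,270),3.7)
go([.5863,-.0613,.216])
E
```

```text
t: 30.85
tool_pos: [0.5864, -0.0594, 0.2664]
eef_rot: [-0.001, 0.046, 0.999, 0.0]
wrist_force: [0.2, 0.5, -0.2]
width: 0.0213
t 30.9 tcp [ 0.5866 -0.0596  0.2667] toolx yaw 174.74 tilt 0.06 w 0.0215 F [ 0.6  0.1 -0.1] q7 1.58
 shift tool xyz (no twist) [ 0.0001 -0.0018  0.0507]
```

View pics/o1.png

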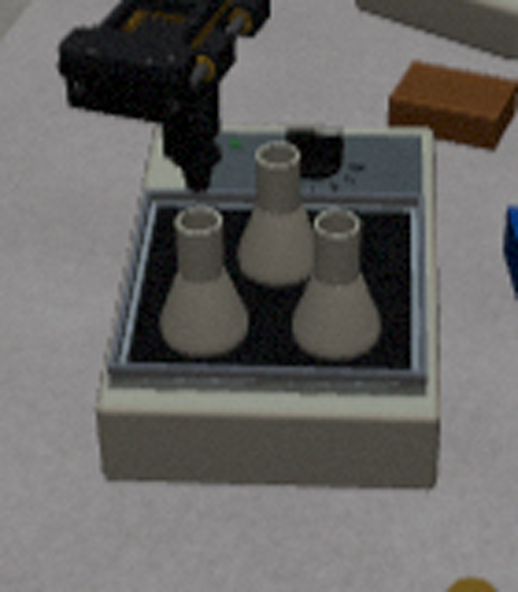

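Side view: plug foot at (199,190), right above the rim centre (200,221). The other rims are at (337,222) and (277,155). Inserting.

```bash
python3 -m inch '[[0,-0.0018,0.015,0],[0,0,0.015,0],[0,0,0.01,0],[0,0,0.005,0],[0,0,0.003,0],[0,0,0,0]]' 0 45;  python3 - <<'E'
from h import *
go([.5863,-.0613,.216])
f=lambda o,k,u:np.array([o[0]+(u[0]+.5)/k-.5,o[1]+(u[1]+.5)/k-.5])
for u in((200,220),(337,221),(277,154)): print(onz("side",f((200,110),3.7,u),.183).round(4))
E
```

```text
t: 31.65
tool_pos: [0.587, -0.0627, 0.219]
eef_rot: [0.0, 0.047, 0.999, 0.0]
wrist_force: [-0.7, -0.4, -0.5]
width: 0.0208
t 31.65 tcp [ 0.587  -0.0627  0.219 ] toolx yaw 174.62 tilt 0.01 w 0.0208 F [-0.7 -0.4 -0.5] q7 1.59
 shift tool xyz (no twist) [0.0008 0.0013 0.003 ]
[ 0.5862 -0.0605]
[ 0.4997 -0.0805]
[ 0.558  -0.1479]
```

```bash
python3 -m inch '[[0,0,0.002,0],[0,0,0.002,0],[0,0,0,0]]';python3 -m inch '[[0,0,0.003,0],[0,0,0,0]]'
```

```text
t: 32.02
tool_pos: [0.5873, -0.0627, 0.2162]
eef_rot: [0.001, 0.047, 0.999, 0.0]
wrist_force: [-1.9, 1.0, 4.8]
width: 0.0202
t: 32.28
tool_pos: [0.5882, -0.0629, 0.2162]
eef_rot: [0.002, 0.047, 0.999, 0.0]
wrist_force: [-6.4, 1.6, 17.7]
width: 0.0204
```

Stopped at 0.2162 (seated expected at 0.216) with 18 N of push. Releasing.

```bash
python3 -m inch '[[0,0,-0.003,0],[0,0,0,0],[0,0,0,0],[0,0,0,0]]' 42; python3 -m inch '[[0,0,-0.03,0],[0,0,-0.03,0],[0,0,0,0]]'
python3 - <<'E'
from h import *
pic("side","p1.png",(200,110,340,270),3.7)
go([.4432,.2035,.27])
E
```

```text
t: 32.78
tool_pos: [0.5867, -0.0626, 0.2145]
eef_rot: [-0.0, 0.047, 0.999, -0.0]
wrist_force: [-0.1, 0.2, 0.3]
width: 0.0362
t: 33.15
tool_pos: [0.5883, -0.0629, 0.2772]
eef_rot: [0.002, 0.047, 0.999, 0.0]
wrist_force: [-0.3, -0.6, -0.8]
width: 0.0369
t 33.2 tcp [ 0.5872 -0.0627  0.2755] toolx yaw 174.62 tilt 0.09 w 0.0366 F [0.3 0.4 0.7] q7 1.58
 shift tool xyz (no twist) [0.1683 0.2516 0.0053]
```

View pics/p1.png

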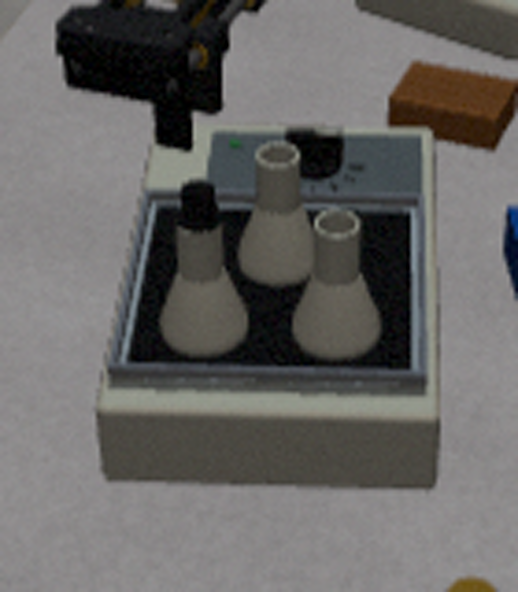

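Stopper 1 is seated, flange on rim at (200,228). Next stopper.

```bash
python3 -m inch '[[0.016,0.024,0,0],[0.024,0.036,0,0],[0.024,0.036,0,0],[0.024,0.036,0,0],[0.024,0.036,0,0],[0.024,0.036,0,0],[0.024,0.036,0.03,0],[0.008,0.0135,0.05,0],[0,0,0.04,0],[0,0,0,0]]' 46
python3 - <<'E'
from h import *
pic("side","q1.png",(230,225,350,345),5)
go([.4432,.2052,.071],174.6)
E
```

```text
t: 34.45
tool_pos: [0.4405, 0.2041, 0.1516]
eef_rot: [-0.004, 0.047, 0.999, -0.002]
wrist_force: [0.2, -0.1, 0.4]
width: 0.0394
t 34.5 tcp [0.4423 0.2048 0.1537] toolx yaw 174.62 tilt 0.24 w 0.0401 F [ 0.4 -0.   0.8] q7 0.96
 shift tool xyz (no twist) [-0.0011  0.0007  0.0827]
 twist deg 0.02
```

View pics/q1.png

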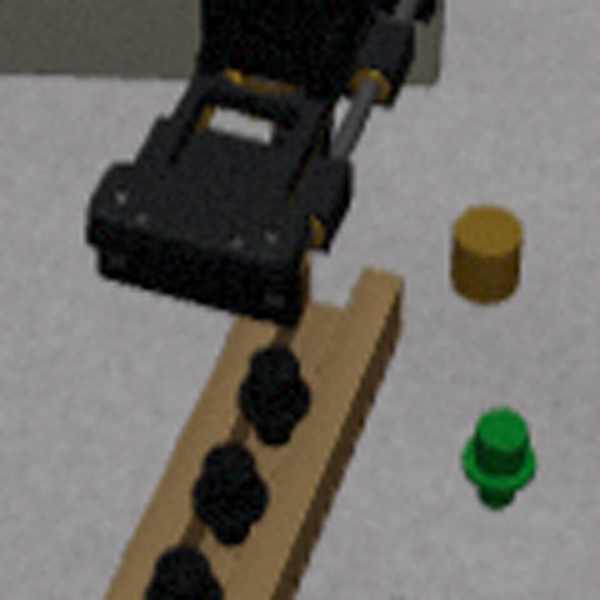

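Stopper 2 is at (275,395), unmoved.

```bash
python3 -m inch '[[-0.001,0.0005,0.03,0],[0,0,0.03,0],[0,0,0.0215,0],[0,0,0,0],[0,0,0,0]]' 46; python3 -m inch '[[0,0,0,0],[0,0,0,0],[0,0,0,0]]' 0 20;  python3 - <<'E'
from h import *
go([.4432,.2052,.071],174.6)
E
```

```text
t: 35.12
tool_pos: [0.4457, 0.2063, 0.0751]
eef_rot: [0.001, 0.047, 0.999, 0.001]
wrist_force: [0.4, -0.2, 0.5]
width: 0.0401
t: 35.5
tool_pos: [0.4447, 0.206, 0.0741]
eef_rot: [0.0, 0.047, 0.999, 0.0]
wrist_force: [-0.4, -0.1, 4.0]
width: 0.0216
t 35.5 tcp [0.4447 0.206  0.0741] toolx yaw 174.62 tilt 0.06 w 0.0216 F [-0.4 -0.1  4. ] q7 0.97
 shift tool xyz (no twist) [ 0.0014 -0.001   0.0031]
 twist deg 0.02
```

```bash
python3 -m inch '[[0,0,-0.01,0],[0,0,-0.02,0],[0,0,-0.04,0],[0,0,-0.045,0],[0,0,-0.045,0],[0,0,-0.035,0],[0,0,0,0],[0,0,0,0]]';  python3 - <<'E'
from h import *
s,r=st();im=get_image("side");T=s['tool_pos']
p=P("side",np.array([T-[0,0,.056],T-[.01,0,.056]]));print(p)
c=p[0].round().astype(int);b=(c[0]-30,c[1]-30,c[0]+30,c[1]+30);pic("","r1.png",b,10,im);print(b,((p-[b[0],b[1]]+.5)*10-.5).round(0))
go([.4995,-.0798,.27])
E
```

```text
t: 36.5
tool_pos: [0.4438, 0.2055, 0.268]
eef_rot: [-0.001, 0.047, 0.999, -0.0]
wrist_force: [0.3, -0.1, -1.1]
width: 0.0214
[[284.34685545 246.44435068]
 [289.5544703  247.36478913]]
(np.int64(254), np.int64(216), np.int64(314), np.int64(276)) [[308. 309.]
 [360. 318.]]
t 36.55 tcp [0.4436 0.2054 0.2675] toolx yaw 174.63 tilt 0.13 w 0.0212 F [-0.2 -0.9 -0.3] q7 0.96
 shift tool xyz (no twist) [-0.0824 -0.2787 -0.0023]
```

View pics/r1.png

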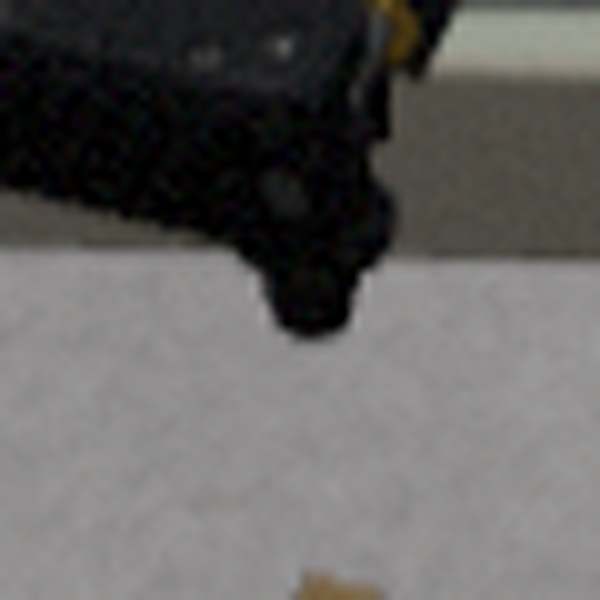

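Plug foot centre at column 311 against 308 predicted, so the stopper sits on the TCP axis.

```bash
python3 -m inch '[[-0.0084,-0.026,0,0],[-0.0105,-0.036,0,0],[-0.0105,-0.036,0,0],[-0.0105,-0.036,0,0],[-0.0105,-0.036,0,0],[-0.0105,-0.036,0,0],[-0.0105,-0.036,0,0],[-0.0105,-0.0365,0,0],[0,0,0,0],[0,0,0,0],[0,0,0,0]]';  python3 - <<'E'
from h import *
pic("side","u1.png",(200,110,340,270),3.7)
go([.4995,-.0798,.217])
E
```

```text
t: 37.92
tool_pos: [0.4996, -0.0776, 0.268]
eef_rot: [-0.001, 0.046, 0.999, 0.0]
wrist_force: [0.5, -0.1, 0.1]
width: 0.0215
t 37.975 tcp [ 0.4997 -0.0778  0.2682] toolx yaw 174.76 tilt 0.05 w 0.0214 F [-0.3 -0.1  0.1] q7 1.6
 shift tool xyz (no twist) [-0.     -0.0021  0.0512]
```

View pics/u1.png

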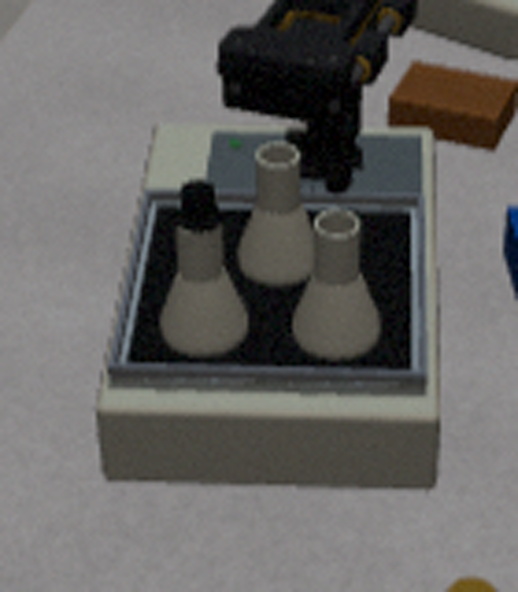

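Foot at (338,185) above rim (337,222), aligned.

```bash
python3 -m inch '[[0,-0.0015,0.015,0],[0,0,0.015,0],[0,0,0.01,0],[0,0,0.005,0],[0,0,0.003,0],[0,0,0,0]]' 0 45; python3 -m inch '[[0,0,0.002,0],[0,0,0.002,0],[0,0,0,0]]';python3 -m inch '[[0,0,0.003,0],[0,0,0,0]]'
```

```text
t: 38.72
tool_pos: [0.4998, -0.0806, 0.2206]
eef_rot: [0.0, 0.047, 0.999, 0.0]
wrist_force: [0.5, 0.4, -0.1]
width: 0.0206
t: 39.1
tool_pos: [0.5, -0.0806, 0.2171]
eef_rot: [0.0, 0.047, 0.999, 0.0]
wrist_force: [-0.8, -0.1, 3.4]
width: 0.0207
t: 39.35
tool_pos: [0.5011, -0.0808, 0.2171]
eef_rot: [0.002, 0.047, 0.999, 0.0]
wrist_force: [-5.4, 1.1, 20.7]
width: 0.0204
```

Seated at 0.2171 (0.217 expected), 21 N. Releasing and going for the third stopper.

```bash
python3 -m inch '[[0,0,-0.003,0],[0,0,0,0],[0,0,0,0],[0,0,0,0]]' 42; python3 -m inch '[[0,0,-0.03,0],[0,0,-0.03,0],[0,0,0,0]]'
python3 - <<'E'
from h import *
pic("side","v1.png",(200,110,340,270),3.7)
go([.4488,.2575,.27])
E
```

```text
t: 39.85
tool_pos: [0.4995, -0.0805, 0.216]
eef_rot: [-0.0, 0.047, 0.999, -0.0]
wrist_force: [0.1, 0.7, 0.3]
width: 0.0362
t: 40.22
tool_pos: [0.501, -0.0808, 0.2784]
eef_rot: [0.002, 0.047, 0.999, 0.0]
wrist_force: [-0.7, 0.6, -1.0]
width: 0.0365
t 40.275 tcp [ 0.5    -0.0806  0.2769] toolx yaw 174.63 tilt 0.08 w 0.0364 F [-0.1 -1.  -1.5] q7 1.6
 shift tool xyz (no twist) [0.0827 0.3318 0.0069]
```

View pics/v1.png

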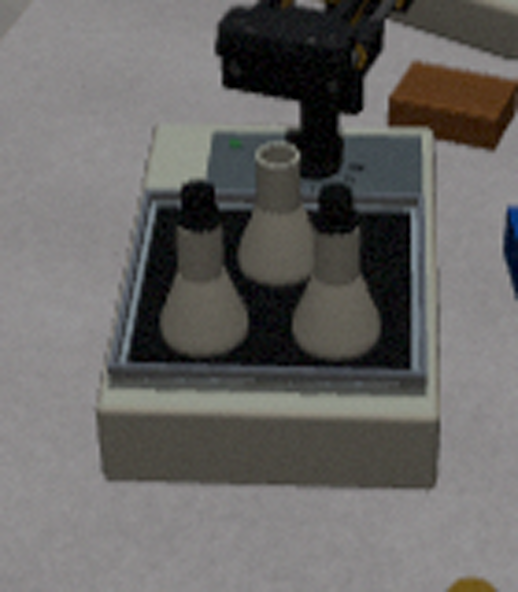

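Both stoppers are seated, at (200,228) and (337,230).

```bash
python3 -m inch '[[0.007,0.028,0,0],[0.009,0.038,0,0],[0.0095,0.038,0,0],[0.0095,0.038,0,0],[0.0095,0.038,0,0],[0.0095,0.038,0,0],[0.0095,0.038,0,0],[0.0095,0.038,0.03,0],[0.0095,0.037,0.05,0],[0,0.001,0.04,0],[0,0,0,0],[0,0,0,0]]' 46
python3 - <<'E'
from h import *
pic("side","w1.png",(230,225,350,345),5)
go([.4490,.2575,.072],174.6)
E
```

```text
t: 41.78
tool_pos: [0.4494, 0.2571, 0.1575]
eef_rot: [0.0, 0.047, 0.999, 0.0]
wrist_force: [0.5, 1.1, 0.5]
width: 0.0399
t 41.825 tcp [0.4498 0.2573 0.1582] toolx yaw 174.55 tilt 0.14 w 0.0395 F [ 0.1 -0.   0.9] q7 0.87
 shift tool xyz (no twist) [ 0.001  -0.      0.0862]
 twist deg -0.05
```

View pics/w1.png

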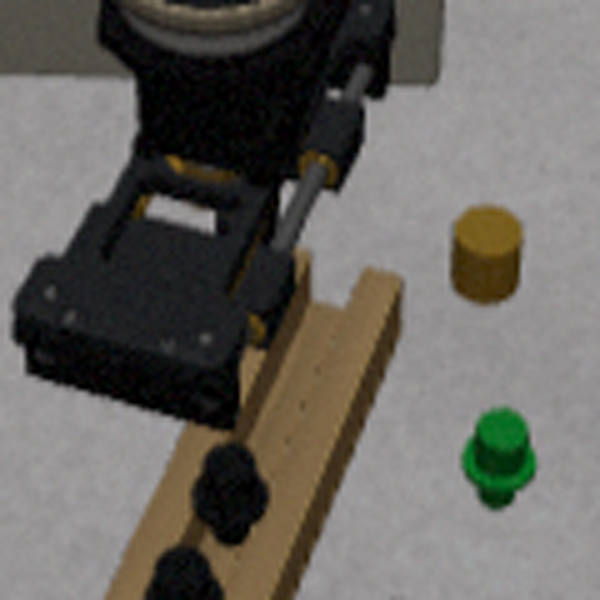

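```bash
python3 -m inch '[[0.001,0,0.03,0],[0,0,0.03,0],[0,0,0.0265,0],[0,0,0,0],[0,0,0,0]]' 46; python3 -m inch '[[0,0,0,0],[0,0,0,0],[0,0,0,0]]' 0 20; python3 -m inch '[[0,0,0,0]]'; python3 -m inch '[[0,0,-0.01,0],[0,0,-0.02,0],[0,0,-0.04,0],[0,0,-0.045,0],[0,0,-0.045,0],[0,0,-0.035,0],[0,0,0,0],[0,0,0,0]]';  python3 - <<'E'
from h import *
s,r=st();im=get_image("side");T=s['tool_pos']
p=P("side",np.array([T-[0,0,.056],T-[.01,0,.056]]))
c=p[0].round().astype(int);b=(c[0]-30,c[1]-30,c[0]+30,c[1]+30);pic("","x1.png",b,10,im);print(((p-[b[0],b[1]]+.5)*10-.5).round(0))
go([.5577,-.1486,.27])
E
```

```text
t: 42.45
tool_pos: [0.4491, 0.258, 0.0722]
eef_rot: [0.001, 0.047, 0.999, 0.001]
wrist_force: [0.1, 0.2, 0.5]
width: 0.0398
t: 42.82
tool_pos: [0.4481, 0.2578, 0.071]
eef_rot: [0.0, 0.047, 0.999, 0.0]
wrist_force: [-1.2, -0.6, 3.0]
width: 0.0216
t: 42.95
tool_pos: [0.4481, 0.2578, 0.071]
eef_rot: [0.0, 0.047, 0.999, 0.0]
wrist_force: [-0.7, -0.2, 5.0]
width: 0.0218
t: 43.95
tool_pos: [0.4471, 0.2571, 0.2647]
eef_rot: [-0.001, 0.047, 0.999, -0.0]
wrist_force: [0.4, 0.6, -1.4]
width: 0.0214
[[300. 306.]
 [354. 316.]]
t 44.0 tcp [0.4469 0.257  0.2641] toolx yaw 174.63 tilt 0.15 w 0.0213 F [ 0.1  0.1 -0.3] q7 0.87
 shift tool xyz (no twist) [-0.1483 -0.3934 -0.0055]
```

View pics/x1.png

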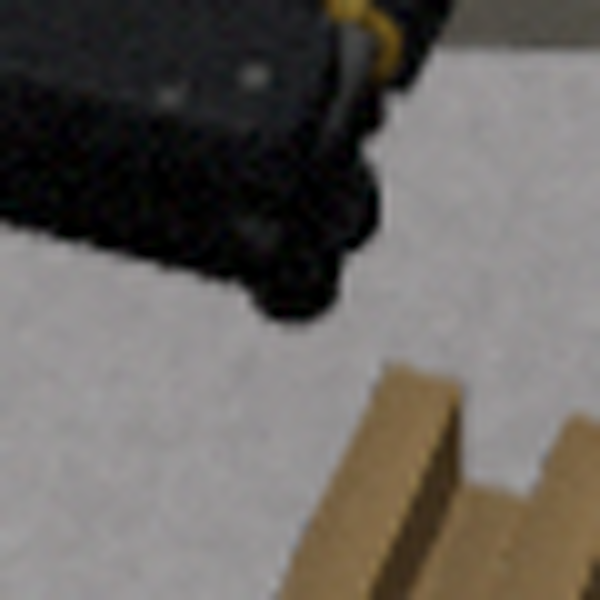

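Foot column 295 against 300 predicted, so the stopper is about 1 mm further in +x than the TCP. Allowing for that.

```bash
python3 -m inch '[[-0.011,-0.03,-0.01,0],[-0.0136,-0.0364,0,0],[-0.0136,-0.0364,0,0],[-0.0136,-0.0364,0,0],[-0.0136,-0.0364,0,0],[-0.0136,-0.0364,0,0],[-0.0136,-0.0364,0,0],[-0.0136,-0.0364,0,0],[-0.0136,-0.0364,0,0],[-0.0136,-0.0364,0,0],[-0.0139,-0.0359,0,0],[0,0,0,0],[0,0,0,0],[0,0,0,0]]';  python3 - <<'E'
from h import *
pic("side","y1.png",(200,90,340,250),3.7)
go([.5567,-.1486,.214])
E
```

```text
t: 45.75
tool_pos: [0.5573, -0.1464, 0.2747]
eef_rot: [-0.001, 0.046, 0.999, 0.0]
wrist_force: [-0.2, 0.7, -0.4]
width: 0.0216
t 45.8 tcp [ 0.5574 -0.1465  0.275 ] toolx yaw 174.75 tilt 0.06 w 0.0218 F [-0.9 -0.1 -0.8] q7 1.75
 shift tool xyz (no twist) [ 0.0005 -0.0022  0.061 ]
```

View pics/y1.png

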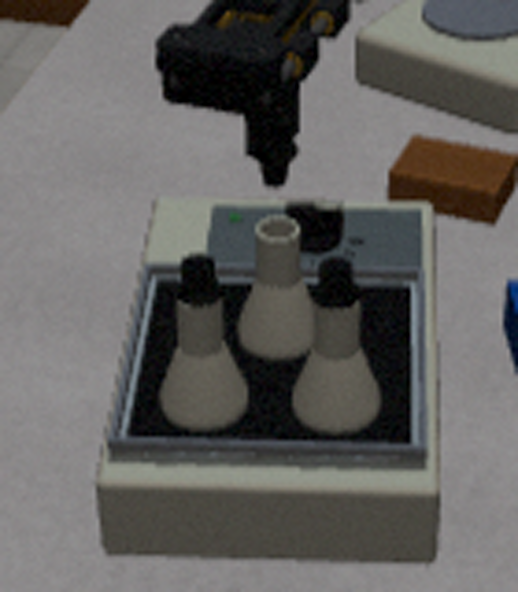

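Foot at (275,182), rim centre (277,229): within 1 mm. Inserting.

```bash
python3 -m inch '[[0.0008,-0.0018,0.02,0],[0,0,0.02,0],[0,0,0.01,0],[0,0,0.005,0],[0,0,0.003,0],[0,0,0,0]]' 0 45; python3 -m inch '[[0,0,0.002,0],[0,0,0.002,0],[0,0,0,0]]';python3 -m inch '[[0,0,0.002,0],[0,0,0,0]]'
```

```text
t: 46.55
tool_pos: [0.5568, -0.1497, 0.2177]
eef_rot: [0.0, 0.047, 0.999, 0.0]
wrist_force: [0.5, -0.3, 0.2]
width: 0.0211
t: 46.92
tool_pos: [0.5568, -0.1498, 0.214]
eef_rot: [0.0, 0.047, 0.999, 0.0]
wrist_force: [-2.0, 0.3, 3.0]
width: 0.0207
t: 47.18
tool_pos: [0.5574, -0.15, 0.2141]
eef_rot: [0.001, 0.047, 0.999, 0.0]
wrist_force: [-4.4, 2.0, 13.9]
width: 0.0205
```

```bash
python3 -m inch '[[0,0,-0.002,0],[0,0,0,0],[0,0,0,0],[0,0,0,0]]' 42; python3 -m inch '[[0,0,-0.03,0],[0,0,-0.04,0],[0,-0.02,0,-8],[0,-0.03,0,-8.9],[0,0,0,0],[0,0,0,0]]' 55
python3 - <<'E'
from h import *
pic("side","z1.png",(180,90,360,250),4)
pic("top","z2.png",(90,90,400,290),2.5)
go([.567,-.298,.25],191.5)
E
```

```text
t: 47.68
tool_pos: [0.5564, -0.1497, 0.2129]
eef_rot: [-0.0, 0.047, 0.999, 0.0]
wrist_force: [0.2, 0.4, 0.0]
width: 0.0365
t: 48.42
tool_pos: [0.556, -0.1989, 0.2829]
eef_rot: [-0.0, -0.1, 0.995, 0.001]
wrist_force: [0.2, 1.0, 0.2]
width: 0.0478
t 48.525 tcp [ 0.5562 -0.1983  0.283 ] toolx yaw -168.41 tilt 0.06 w 0.0478 F [ 0.6  0.2 -0.1] q7 2.12
 shift tool xyz (no twist) [ 0.0094 -0.0998  0.0329]
 twist deg 0.09
```

View pics/z1.png

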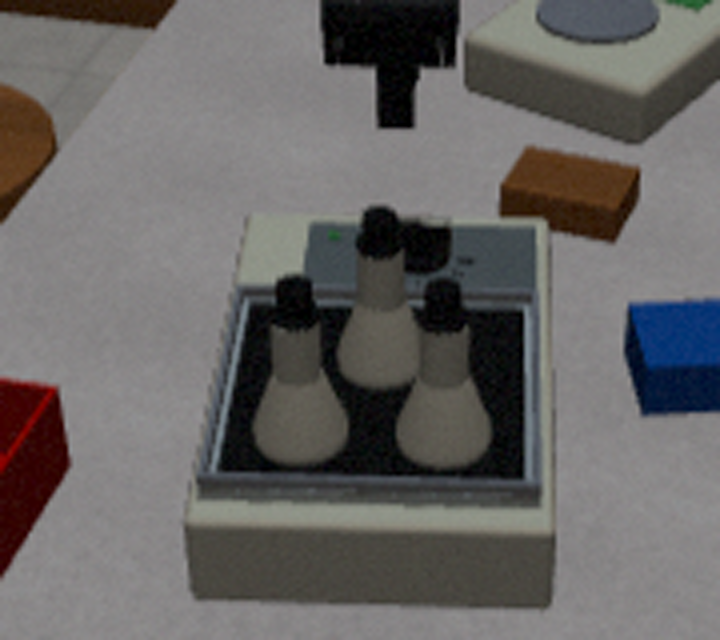

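View pics/z2.png

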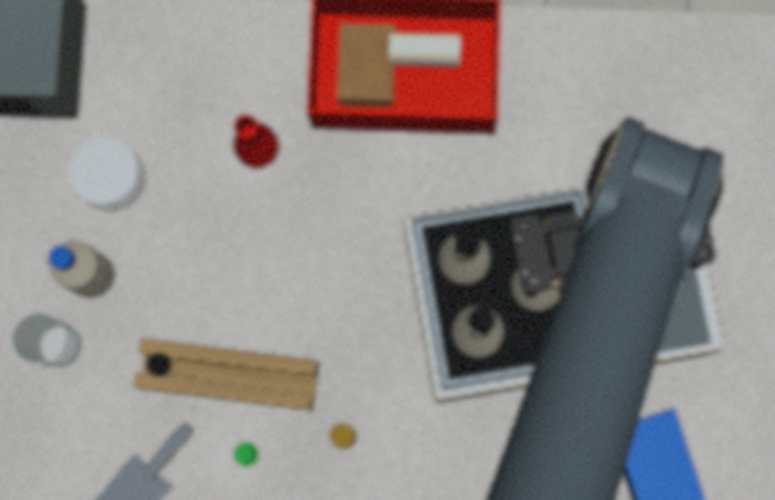

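All three flasks are stoppered, at (300,330), (380,255) and (445,330) in the side zoom. The rack holds one spare, and the bystanders look unmoved. Now the dial.

```bash
python3 -m inch '[[0.002,-0.02,0,0],[0.002,-0.027,0,0],[0.003,-0.027,0,0],[0.0024,-0.0258,0.03,0],[0,0,0.04,0],[0,0,0.03,0],[0,0,0,0],[0,0,0,0]]' 50
python3 - <<'E'
from h import *
pic("side","aa1.png",(180,50,360,250),3)
pic("top","aa2.png",(240,130,420,270),4)
go([.567,-.298,.113],191.5)
E
```

```text
t: 49.52
tool_pos: [0.5675, -0.3003, 0.1846]
eef_rot: [0.001, -0.1, 0.995, -0.001]
wrist_force: [0.5, 0.2, 0.1]
width: 0.0435
t 49.625 tcp [ 0.5678 -0.3001  0.1852] toolx yaw -168.48 tilt 0.19 w 0.0434 F [1.  0.4 0.6] q7 2.32
 shift tool xyz (no twist) [0.0005 0.0024 0.0722]
 twist deg 0.02
```

View pics/aa1.png

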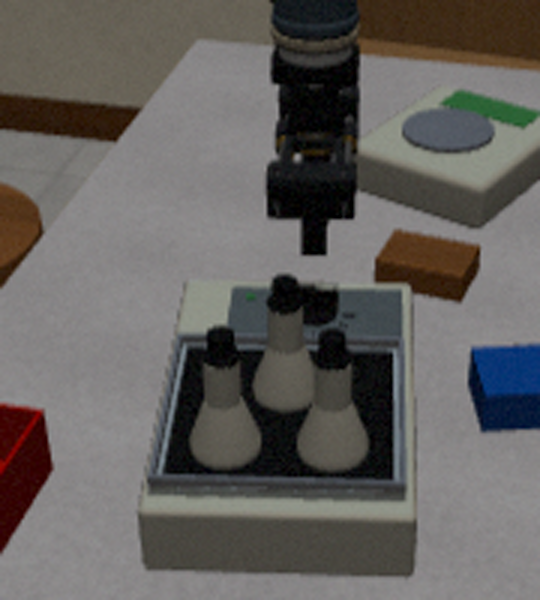

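View pics/aa2.png

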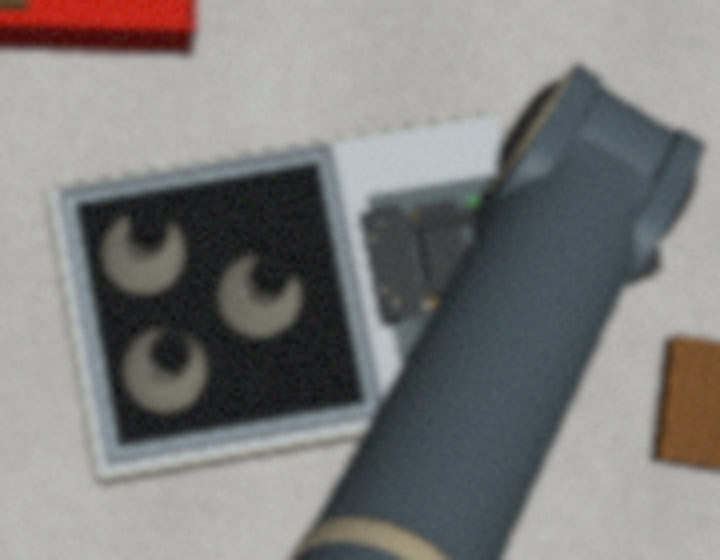

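The arm and gripper are clear of the flasks in both views.

```bash
python3 -m inch '[[0,0.002,0.03,0],[0,0,0.03,0],[0,0,0.011,0],[0,0,0,0]]' 50 && python3 -m inch '[[0,0,0,0],[0,0,0,0],[0,0,0,0],[0,0,0,0]]' 0 20
python3 - <<'E'
from h import *
go([.567,-.298,.112],191.5)
E
```

```text
t: 50.12
tool_pos: [0.5666, -0.2975, 0.1127]
eef_rot: [0.0, -0.1, 0.995, -0.0]
wrist_force: [0.4, -1.3, 0.3]
width: 0.0434
t: 50.62
tool_pos: [0.5668, -0.2987, 0.1128]
eef_rot: [0.001, -0.1, 0.995, -0.001]
wrist_force: [0.6, 0.3, 1.1]
width: 0.0127
t 50.625 tcp [ 0.5668 -0.2987  0.1128] toolx yaw -168.48 tilt 0.17 w 0.0127 F [0.6 0.3 1.1] q7 2.34
 shift tool xyz (no twist) [-0.0004  0.0006  0.0008]
 twist deg 0.02
```

Gripped at a width of 12.7 mm with little side force. Turning 150° clockwise.

```bash
python3 -m inch '[[0,0,0,6],[0,0,0,10],[0,0,0,10],[0,0,0,10],[0,0,0,10],[0,0,0,10],[0,0,0,10],[0,0,0,9],[0,0,0,0]]'
python3 - <<'E'
from h import *
go([.567,-.298,.112],41.5)
E
```

```text
t: 51.75
tool_pos: [0.567, -0.2983, 0.1128]
eef_rot: [0.001, 0.525, 0.851, -0.001]
wrist_force: [1.2, -2.8, 1.0]
width: 0.0124
t 51.75 tcp [ 0.567  -0.2983  0.1128] toolx yaw 116.62 tilt 0.15 w 0.0124 F [ 1.2 -2.8  1. ] q7 1.25
 shift tool xyz (no twist) [0.0002 0.0001 0.0008]
 twist deg 75.12
```

```bash
python3 -m inch '[[0,0,0,8],[0,0,0,10],[0,0,0,10],[0,0,0,10],[0,0,0,10],[0,0,0,10],[0,0,0,10],[0,0,0,6],[0,0,0,1],[0,0,0,0],[0,0,0,0]]'
python3 - <<'E'
from h import *
s,r=st();print(s['moment'].round(3))
go([.567,-.298,.112],41.5)
E
```

```text
t: 53.12
tool_pos: [0.5674, -0.2983, 0.1128]
eef_rot: [0.001, 0.935, 0.356, 0.001]
wrist_force: [3.7, -4.6, 0.9]
width: 0.0127
[-1.113 -0.67  -0.018]
t 53.125 tcp [ 0.5674 -0.2983  0.1128] toolx yaw 41.66 tilt 0.19 w 0.0127 F [ 3.7 -4.6  0.9] q7 0.17
 shift tool xyz (no twist) [-0.0001 -0.0005  0.0008]
 twist deg 0.16
```

Yaw 41.66°, a turn of 150°. Releasing and lifting, then checking.

```bash
python3 -m inch '[[0,0,0,0],[0,0,0,0],[0,0,0,0],[0,0,-0.03,0],[0,0,-0.04,0],[0,0,-0.05,0],[0,0,-0.05,0]]' 50; python3 -m inch '[[0,0,0,0],[0,0.04,0,0],[0,0.04,0,0],[0,0.04,0,0],[0,0.04,0,0],[0,0.04,0,0],[0,0,0,0],[0,0,0,0]]'
python3 - <<'E'
from h import *
s=get_image("side");t=get_image("top")
cv2.imwrite("pics/fin_s.png",s);cv2.imwrite("pics/fin_t.png",t)
pic("","bb1.png",(210,125,330,245),5,s)
pic("","bb2.png",(245,150,385,255),5,t)
go([.567,-.298,.112],41.5)
E
```

```text
t: 54.0
tool_pos: [0.5659, -0.2967, 0.2834]
eef_rot: [-0.001, 0.935, 0.355, -0.0]
wrist_force: [1.0, -0.2, -0.4]
width: 0.0433
t: 55.0
tool_pos: [0.6983, -0.4467, 0.2809]
eef_rot: [-0.001, 0.935, 0.354, -0.0]
wrist_force: [-0.1, -0.8, 0.3]
width: 0.0436
t 55.1 tcp [ 0.6988 -0.446   0.2822] toolx yaw 41.55 tilt 0.08 w 0.0434 F [-0.3 -0.7 -0.2] q7 0.05
 shift tool xyz (no twist) [-0.0006 -0.1979  0.1704]
 twist deg 0.05
```

View pics/bb1.png

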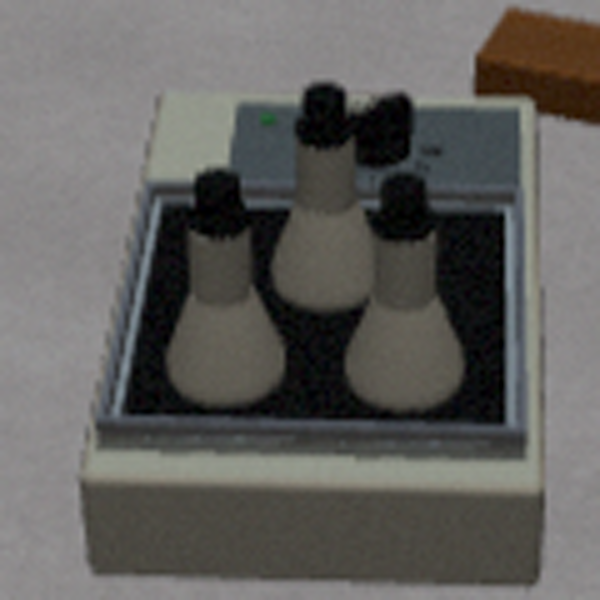

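View pics/bb2.png

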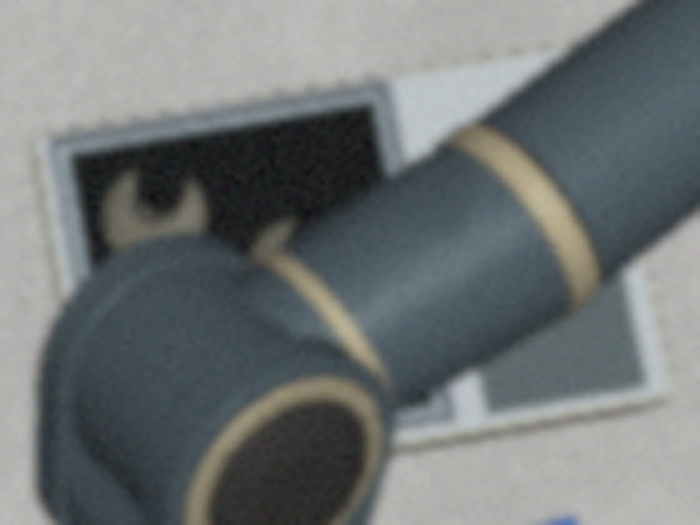

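View pics/fin_s.png

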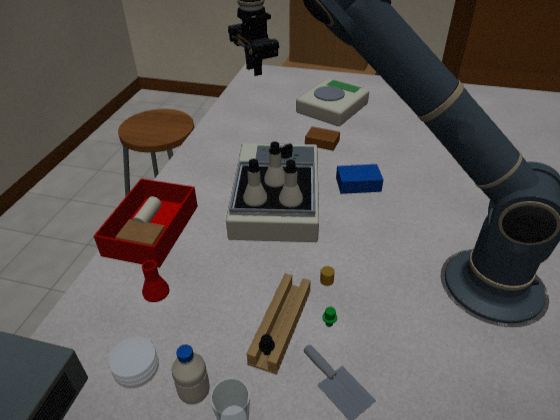

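View pics/fin_t.png

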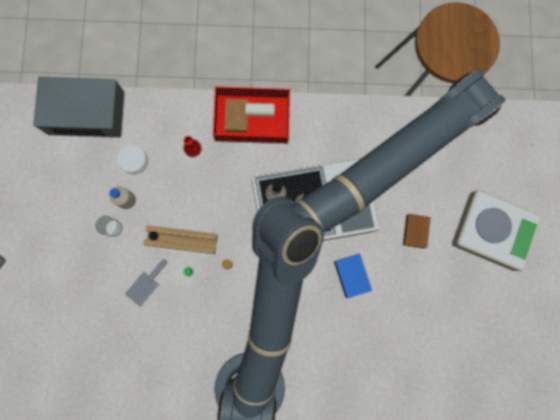

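The arm hides the dial from above, so I'll move it aside for the check.

```bash
python3 -m inch '[[-0.03,-0.012,0,0],[-0.04,-0.017,0,0],[-0.04,-0.017,0,0],[-0.04,-0.017,0,0],[-0.04,-0.017,0,0],[-0.04,-0.017,0,0],[-0.04,-0.017,0,0],[-0.03,-0.01,0,0],[0,0,0,0],[0,0,0,0],[0,0,0,0]]'
python3 - <<'E'
from h import *
t=get_image("top");pic("","cc2.png",(245,150,385,255),5.6,t);pic("","cc1.png",(210,125,330,245),5)
C=np.array([.5505,-.1175]);yw=np.radians(11.5)
x0,y0=330,180;k=14
c=cv2.resize(t[180:225,330:378],None,fx=k,fy=k,interpolation=cv2.INTER_CUBIC)
ax=np.array([.567,-.297])
for th in (120,150,180):
    a=yw+np.pi-np.radians(th);d=np.array([np.cos(a),np.sin(a)])
    p=((P("top",[[*ax,.108],[*(ax+.022*d),.108]])-[x0,y0]+.5)*k-.5).round().astype(int)
    cv2.line(c,tuple(map(int,p[0])),tuple(map(int,p[1])),(0,255,255) if th==150 else (0,255,0),1)
cv2.imwrite("pics/cc3.png",c[:600])
E
```

```text
t: 56.48
tool_pos: [0.3942, -0.5519, 0.282]
eef_rot: [-0.0, 0.934, 0.356, 0.0]
wrist_force: [1.0, 0.3, 0.2]
width: 0.0435Traceback (most recent call last):
  File "<stdin>", line 2, in <module>
  File "h.py", line 15, in pic
    im=get_image(n) if img is None else img
       ~~~~~~~~~^^^
ValueError: cameras: side, top
```

View pics/cc2.png

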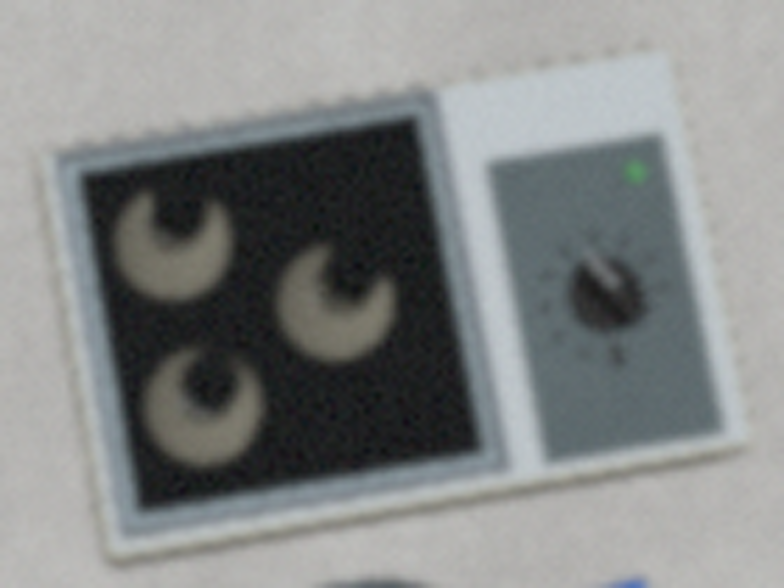

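Run:
```python
from h import *
yw=np.radians(11.5);x0,y0=330,180;k=12;o=[]
ax=np.array([.567,-.297])
t=get_image("top"); cv2.imwrite("pics/fin_t2.png",t)
for im in(cv2.imread("pics/top0.png"),t):
    c=cv2.resize(im[180:222,330:362],None,fx=k,fy=k,interpolation=cv2.INTER_CUBIC)
    for th in (120,150,180):
        a=yw+np.pi-np.radians(th);d=np.array([np.cos(a),np.sin(a)])
        p=((P("top",[[*(ax+.022*d),.108],[*(ax+.03*d),.108]])-[x0,y0]+.5)*k-.5).round().astype(int)
        cv2.line(c,tuple(map(int,p[0])),tuple(map(int,p[1])),(0,255,255) if th==150 else (0,255,0),2)
    o.append(c)
cv2.imwrite("pics/cc3.png",np.hstack(o))
```

```text
(no output)
```

View pics/cc3.png

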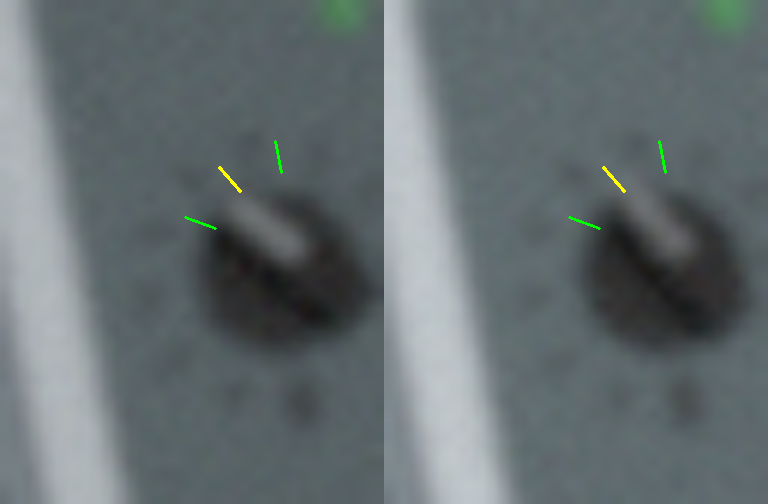

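Right-hand picture: the white line from (640,190) to (685,245) lies on the yellow fifth-click mark. All three stoppered flasks stand inside the rim, and the arm is clear. Handing in.

```bash
python3 -c "
from plant import env
s=env.read_state();print(s['t'],s['wrist_force']);print(env.sign_off())"
```

```text
56.575 [-0.09268836 -0.04497932 -0.79221593]
the job is handed in; nothing more can be done
None
```

I handed the job in at 56.6 s. The shaker was switched off first, then loaded with every white flask I could see, each one stoppered, and the dial was then set to the fifth click. The hand-in gives no verdict, so this rests on my own checks.

- **Dial off:** I turned the dial back to off; the top view showed its white line at the off mark before loading began.
- **Flasks:** Three white flasks were on the bench, and all three now stand on the platform inside the rim. I saw no fourth.
- **Stoppers:** Each went in until it stopped, under 14 to 21 N of push, within 1 mm of the height expected for a seated stopper. The last pictures show the flanges on the rims. One spare stopper stays in the rack.
- **Fifth click:** I turned the dial 150° clockwise from off; in the last top view its line lies on the fifth-click direction within about 2–4°.
- **Left alone:** The other things on the bench look unmoved in the last pictures, and the arm ended clear of everything with almost no force on the wrist.

Some checks disagreed:
- **Starting dial angle:** I first read the dial as standing at click 5, but comparing pictures later put it nearer 139°, between clicks. That made no difference, because it was turned back to off first.
- **Camera heights and positions:** On the bench the cameras read heights 3 to 4 mm low, and the two views differed by up to about 5 mm sideways. I corrected for this with what the gripper felt when it closed.

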